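# Tilt the egg rest onto its spacer stack

### The job

Set the hinged egg rest to its steep angle for candling: swing its plate up by the black grip, high enough that it stays up by itself, stand the tallest loose spacer block upright and squarely on top of the spacer already under the roller, then gently lower the plate until its roller rests on the stack. Do not shift the lower spacer, and leave the other things on the table where they are.

Things in the scene. Friction and masses are not known exactly. Their poses are not given: they have to be found in the camera images.
- stand: Fixed dark steel stand of the egg rest, base plate 225 by 130 mm, top face 15 mm above the table. Origin on the table; local x points from the plate's free end (robot side) to the hinge, z up. Base spans local x -100 to +125, y -65 to +65 mm. The hinge axis is along local y at x = +100, z = 45 mm, between cheeks 60 mm high at y = +-67 mm.
- plate (a joint): Angle of the hinged plate: 0 = level, grows as the free end is raised, stop at 0.80 rad. Damped hinge with some friction: swung above about 0.65 rad the plate stays where it is left; below about 0.58 it slowly sinks by its own weight. Raising takes about 4 N at the grip. Starts resting on the lower spacer alone: 0.094; resting on lower plus tall spacer it reads 0.418 (24 degrees).
- hinge (a point): Middle of the hinge axis; its axes turn with the plate (those of the stand when level, +y turn raises). In this frame the aluminium plate with six round egg seats spans x -185 to +10, y -60 to +60, z +8 to +18 mm; a steel tray stop 14 mm thick stands across its hinge end, up to z +93 mm.
- grip (a point): Centre of the black barrel grip at the plate's free end: lying cylinder, 24 mm diameter, 40 mm long along the hinge, flat ends to pinch; it can pivot between fingers. At x = -225, z = +13 mm of the hinge frame, on a 12 mm stem 28 mm long. With the plate up it overhangs the spacers (grip 0.2 m above the table), so a tool there must lean, its top towards the robot.
- roller: Steel roller under the plate, 20 mm diameter, 110 mm long along stand y, turning freely on its axle at x = -160 mm, z = 0 of the hinge frame. Origin at the middle of its axis.
- low_block: Lower aluminium spacer block, 70 mm (its x) by 40 mm (its y) by 35 mm high, about 0.26 kg, loose on the stand under the roller, near local x = -50 mm of the stand, its x nearly along the stand's x. Its origin is the centre of its underside; z up.
- tall_block: The tallest loose spacer block, aluminium, 70 mm (its x) by 40 mm (its y) by 50 mm high, 0.3 to 0.45 kg, standing on the table left or right of the stand. Origin at the centre of its underside; z up.
- short_block: Another aluminium spacer block, 70 by 40 by 25 mm high, on the table on the other side of the stand: not used. Origin at the centre of its underside.
- egg_cup: Beige bakelite egg cup, 52 mm across, 65 mm high, standing near the robot; leave it. Origin under its centre.
- petri_dish: Glass petri dish, 90 mm across, 16 mm high; leave it. Origin under its centre.
- weight: Heavy dark steel knobbed weight, 60 mm across, 90 mm high; leave it. Origin under its centre.
- brush: Hand brush 200 mm long lying at the right; leave it.
Mind the look-alikes: they are no part of the job. Leave any green or turquoise look-alike of the tall_block alone.

How it is judged:
By the outcome, as a careful person would: the job done as asked, in the order asked, and still so for the second after the job is handed in, with the robot touching nothing.
It also fails if it takes over 61 s, if anything falls off the work surface, if the arm or the gripper's body presses on something with over 40 N, if the wrist force passes 120 N, or if a joint passes its speed limit or range.

### The arm

A 6-joint arm with a two-finger parallel gripper is mounted at the origin on the work surface. World frame = base frame: x ahead of the robot, y to its left, z up, the work surface at z = 0. Lengths are in mm, angles in rad, forces in N, time in s.
With the tool pointing down it reaches from about 325 to 850 mm from the base axis. Payload 4.4 kg.
Tool frame: the origin (TCP) lies on the centre line of the jaws, within the pads' length; the fingertips stand 22 mm ahead of it and the grasp point (between the pads) lies 3 mm ahead of it (r.nose_length is the distance from the TCP to the fingertips, in mm); z points along the fingers, y is the direction in which the jaws open and shut (so a half turn about z gives the same grasp; the last joint's range is limited). The gripper opens to 94 mm and grips with 3 to 60 N. Pads are 16 mm wide; open, the fingers measure 119 mm over their backs; the gripper's body (75 mm by 177 mm) begins 78 mm behind the grasp point.
Start: joints at [-1.427, 0.207, 1.542, -0, 1.393, -0.15], TCP at [167.053, -550.201, 227.447] pointing down, gripper open.
Joint ranges: [-2.73, 2.73], [-0.86, 2.22], [0.23, 2.46], [-1.11, 4.25], [0.08, 2.63], [-2.82, 2.82]. Speed limits (rad/s): [2.79, 2.79, 3.14, 3.14, 3.14, 3.14].

### API

Orientations are given as a unit quaternion [w, x, y, z].
In Python, from station import get_obs, imaging, ticket, r gives the robot as it stands. The module is installed in compiled form; this text tells all that it offers.
- The arm moves only by the tool apply_moves, never from a script. Its argument "commands" is a list that holds one entry, the list of rows, each a list of 6 numbers: the shift along the tool's x, y, z in cm, then the turn, a rotation vector about the tool's x, y, z in rad. A call has 1 to 5 rows; each row shifts and turns the pose as measured when the row begins, along the tool's axes as they then stand; what a row does not reach is not made up. A row lasts 1/12 s, in which the tool goes at most 41.7 mm and 7.16 degrees, less where a joint would pass 70% of its speed; a pose out of reach is approached as far as the arm can. A call with a gripper value outside its range is refused whole. "fingers" is the opening, from -1 (shut) to 1 (fully open), set as the call begins (left out, the last holds). The fingers move at their own pace and stop on an object; "grip_force" is the grip in N (left out, the last holds). Time passes only in rows, so rows that do not move let the fingers close. It gives the time, the measured TCP pose, the force and the opening at its end, in the units of the state.
- get_obs(): the state, without advancing time (a new reading comes with each control period).
- imaging.camera(name): name is "scene" or "top" or "wrist"; returns a dict with "color" (480x640x3 uint8, red, green, blue), "range_z" (480x640 float32, mm along the optical axis (not along the pixel's ray), 0 where there is no reading), "K" (3x3 intrinsics, pixels), "distortion" ([k1, k2, p1, p2, k3] as OpenCV has them; the pictures are not rectified), "rvec" (rotation vector, rad) and "tvec" (3), from world to camera coordinates, as OpenCV has them. Camera axes: x right, y down, z forward; pixel columns grow to the right and rows downward; lengths in mm; the calibration is good to about 2 mm. A picture is of the moment at which its call begins.
- ticket.close_job(): hands the job in, once; it reports no verdict.
The state is a dict: "time_s": time; "qpos": joint angles; "qd": joint speeds; "effort": joint torques, N m; "position": TCP position; "orientation": TCP orientation; "force": force on the tool from outside, world axes, zero at the start; "wrist_torque": the same for the moment, N m; "finger_gap": opening from 0.0 (shut) to 1.0 (fully open).
Only numpy, scipy, OpenCV 4.12 (cv2) and the standard library are available. Lean on these libraries where they do the work, as an engineer would, in place of code of your own. Each camera call takes 0.05 s, during which the arm holds its last target.

## Working session

There is one attempt and no reset: what is moved stays moved. The work goes in short steps, Python scripts to look and compute and a tool call to move; the robot and the scene stay as the last step left them, time stands still between calls to the robot, and variables do not carry over. Pictures are saved under pics/ and viewed, and the job is handed in when it is done.

Besides the shell and the picture viewer there is one more tool, called after ">>>" as name(argument=value, ...), one argument or row to a line, values as JSON. apply_moves: Moves the arm, as the interface text tells. Its arguments: {"type":"object","properties":{"commands":{"type":"array","items":{"type":"array","items":{"type":"array","items":{"type":"number"}}}},"fingers":{"type":"number"},"grip_force":{"type":"number"}},"required":["commands"]}

```bash
mkdir -p pics; cat > h.py <<'E'
import numpy as np, cv2
from station import get_obs, imaging, ticket, r
def shot(n,f=None):
    c=imaging.camera(n)
    if f: cv2.imwrite('pics/'+f,cv2.cvtColor(c['color'],cv2.COLOR_RGB2BGR))
    np.savez('/tmp/%s.npz'%n,**{k:np.array(v) for k,v in c.items()})
    return c
def load(n): return dict(np.load('/tmp/%s.npz'%n))
def ray(c,uv):
    uv=np.array(uv,float).reshape(-1,1,2)
    p=cv2.undistortPoints(uv,c['K'],c['distortion']).reshape(-1,2)
    R=cv2.Rodrigues(np.array(c['rvec'],float))[0]; t=np.array(c['tvec'],float).ravel()
    d=np.c_[p,np.ones(len(p))]@R
    return -R.T@t,d
def onz(c,uv,z):
    o,d=ray(c,uv); return o+d*((z-o[2])/d[:,2])[:,None]
def dep(c,uv):
    o,d=ray(c,uv); uv=np.array(uv,int).reshape(-1,2)
    return o+d*c['range_z'][uv[:,1],uv[:,0]][:,None]
def proj(c,P):
    return cv2.projectPoints(np.array(P,float).reshape(-1,3),np.array(c['rvec'],float),np.array(c['tvec'],float),c['K'],c['distortion'])[0].reshape(-1,2)
E
python3 - <<'E'
from h import *
for n in ['scene','top','wrist']: 
    c=shot(n,n+'0.png'); print(n,ray(c,[[320,240]]))
print(get_obs()['position'],get_obs()['orientation'],get_obs()['time_s'],r.nose_length)
E
```

```text
scene (array([1567.67027262, -321.06504344,  924.56695773]), array([[-0.7306649 ,  0.24422203, -0.63758133]]))
top (array([ 336.50017825,   -1.89726701, 1490.47765525]), array([[ 0.17714218,  0.00563552, -0.98421548]]))
wrist (array([ 243.07780153, -527.59964346,  384.86422179]), array([[-0.24702889, -0.08214926, -0.96561663]]))
[ 166.99894796 -549.61886238  226.52943999] [-8.91775991e-04  9.89152018e-01  1.46892785e-01  4.19368053e-06] 0.15 22.0
```

View pics/scene0.png

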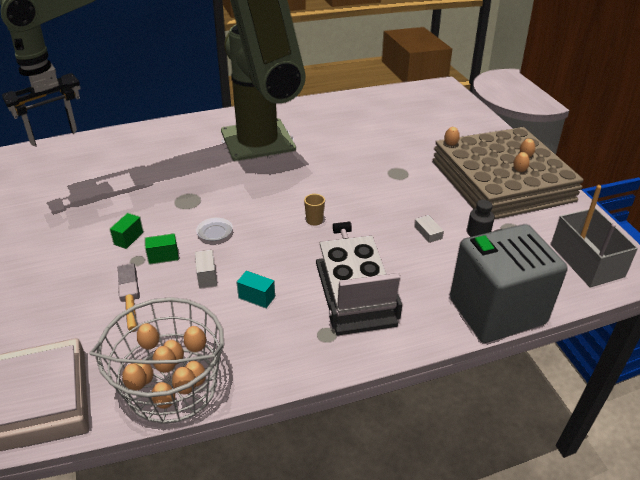

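View pics/top0.png

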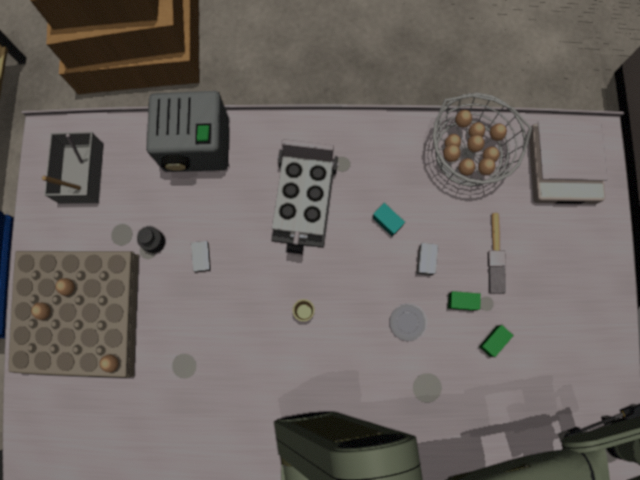

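View pics/wrist0.png

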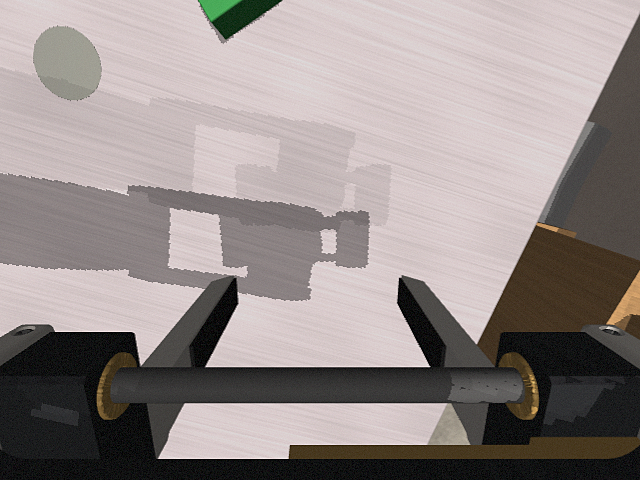

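The top view shows the stand with the plate at about (303,190) and the grip at (295,247). Candidates for the tall block:
- grey block at top (428,259), scene (205,268)
- grey block at top (200,256), scene (428,228)
- turquoise block at (388,219)
- green blocks at (465,301) and (497,341)

The coloured ones are look-alikes. Of the two grey ones I'll measure heights and view a crop.

```bash
python3 - <<'E'
from h import *
c=load('top'); s=load('scene')
for uv in [(428,255),(200,252),(388,219),(465,299),(497,341),(295,247),(303,311)]:
    print(uv,dep(c,[uv]).round(1))
print('scene',dep(s,[(205,258),(428,223)]).round(1))
im=cv2.cvtColor(c['color'],cv2.COLOR_RGB2BGR)
a=cv2.resize(im[210:310,390:470],None,fx=5,fy=5,interpolation=2); 
i2=cv2.cvtColor(s['color'],cv2.COLOR_RGB2BGR)
b=cv2.resize(i2[235:305,175:245],(400,400)); b2=cv2.resize(i2[190:260,395:465],(400,400))
cv2.imwrite('pics/crop1.png',np.hstack([b,b2]))
g=cv2.resize(im[130:262,255:350],None,fx=4.5,fy=4.5,interpolation=2); cv2.imwrite('pics/crop2.png',g)
# grey block masks by depth in top
H=np.zeros((480,640)); uu,vv=np.meshgrid(range(640),range(480)); P=dep(c,np.c_[uu.ravel(),vv.ravel()]).reshape(480,640,3)
for n,(u0,v0),z in [('R',(428,259),50),('L',(200,256),25)]:
    m=np.zeros((480,640),np.uint8); m[v0-28:v0+28,u0-28:u0+28]=1
    zz=P[...,2]; print(n,np.percentile(zz[m>0],[5,50,90,95,98]))
    m=((m>0)&(zz>z*0.75)&(zz<z*1.3)).astype(np.uint8)
    ct=max(cv2.findContours(m,0,1)[0],key=cv2.contourArea)
    w=onz(c,ct.reshape(-1,2),z)[:,:2].astype(np.float32); print(cv2.minAreaRect(w))
    # from color
E
```

```text
(428, 255) [[ 560.7 -249.    46.1]]
(200, 252) [[571.9 296.7  17.4]]
(388, 219) [[ 647.1 -155.3   47.8]]
(465, 299) [[ 455.7 -333.8   49.4]]
(497, 341) [[ 356.5 -407.9   48.5]]
(295, 247) [[572.4  63.3  89. ]]
(303, 311) [[431.5  46.7   8.3]]
scene [[ 552.1 -247.9   54.8]
 [ 561.1  292.    29.6]]
R [-6.40255291 -0.23598672 47.77784336 50.63904361 53.07937448]
((553.335693359375, -247.32923889160156), (39.9854850769043, 71.54901885986328), 83.77885437011719)
L [-6.07398538 -0.10238952 22.98041043 25.42923276 28.03344749]
((561.6389770507812, 295.66363525390625), (71.37164306640625, 41.48870849609375), 6.6059417724609375)
```

View pics/crop1.png

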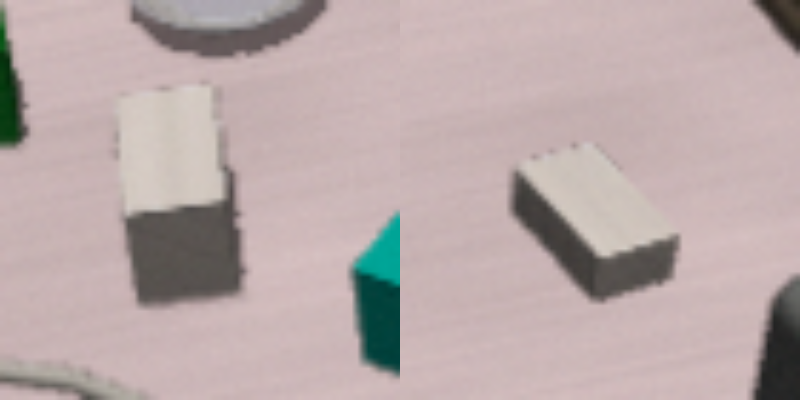

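View pics/crop2.png

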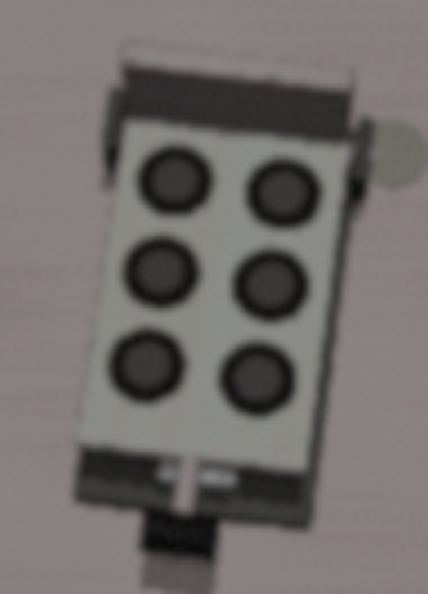

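Right grey block (553,-247) is about 50 mm high and elongated in x; the left grey one (562,296) is about 25 mm. So the tall block is the right grey one at top (428,259), as the crop confirms. Next I'll work out the stand pose.

```bash
python3 - <<'E'
from h import *
c=load('top'); im=c['color'].astype(int)
sub=np.zeros((480,640),np.uint8); sub[130:262,255:350]=1
hsv=cv2.cvtColor(c['color'],cv2.COLOR_RGB2HSV)
# print local colours
for uv in [(293,240),(282,200),(303,200),(320,170),(270,200),(345,220),(295,246),(294,258)]: print(uv,im[uv[1],uv[0]],hsv[uv[1],uv[0]])
# seats
g=cv2.cvtColor(c['color'],cv2.COLOR_RGB2GRAY)
m=((g<95)&(sub>0)).astype(np.uint8)
n,l,st,ce=cv2.connectedComponentsWithStats(m)
for i in range(1,n):
    if st[i,4]>30: print(st[i],ce[i].round(1))
seats=[];
for i in range(1,n):
    if 100<st[i,4]<420 and abs(st[i,2]-st[i,3])<5: seats.append(ce[i])
seats=np.array(seats); P=onz(c,seats,75); print(P.round(1))
E
```

```text
(293, 240) [86 80 80] [ 0 18 86]
(282, 200) [138 138 134] [ 30   7 138]
(303, 200) [138 140 136] [ 45   7 140]
(320, 170) [55 53 52] [10 14 55]
(270, 200) [136 126 126] [  0  19 136]
(345, 220) [137 128 129] [177  17 137]
(295, 246) [20 17 20] [150  38  20]
(294, 258) [91 84 84] [ 0 20 91]
[ 271  144   68  118 1854] [304.3 201.3]
[285 162  18  16 222] [293.4 169.7]
[310 165  17  16 218] [317.7 172.6]
[282 182  18  17 227] [290.3 190.1]
[306 185  18  17 226] [314.8 193. ]
[279 203  18  17 236] [287.2 210.9]
[304 206  17  17 234] [311.9 213.9]
[[760.4  69.6  75. ]
 [753.3  12.   75. ]
 [710.5  76.3  75. ]
 [703.4  18.8  75. ]
 [660.3  83.   75. ]
 [653.2  25.2  75. ]]
```

```bash
cat > pose.py <<'E'
from h import *
from scipy.optimize import least_squares
def hp(x,y,z,a): # hinge frame -> stand
    return np.array([100+x*np.cos(a)+z*np.sin(a),y,45-x*np.sin(a)+z*np.cos(a)])
def w(p,P):
    P=np.atleast_2d(P); cy,sy=np.cos(p[2]),np.sin(p[2])
    return np.c_[p[0]+P[:,0]*cy-P[:,1]*sy,p[1]+P[:,0]*sy+P[:,1]*cy,P[:,2]]
E
python3 - <<'E'
from pose import *
a=.094
for n in ['top','scene']:
    c=load(n); g=cv2.cvtColor(c['color'],cv2.COLOR_RGB2GRAY)
    box=(slice(236,256),slice(283,307)) if n=='top' else (slice(216,240),slice(328,358))
    m=np.zeros_like(g); m[box]=(g[box]<45); 
    k,l,st,ce=cv2.connectedComponentsWithStats(m); i=1+np.argmax(st[1:,4]); print(n,st[i],ce[i]); 
    print(onz(c,[ce[i]],79).round(1))
c=load('top')
S=np.array([[293.4,169.7],[317.7,172.6],[290.3,190.1],[314.8,193],[287.2,210.9],[311.9,213.9]])
gr=onz(c,[[295,246]],0)
# unknown: X,Y,yaw, seat x offset x0 , pitch dx, dy
def f(q):
    pts=[hp(q[3]-q[4]*i,s*q[5],18,a) for i in range(3) for s in (1,-1)]
    return (proj(c,w(q[:3],pts))-S).ravel()
s=least_squares(f,[690,55,-.13,-40,50,29],x_scale=[100,100,.1,100,50,30]) # X and x0 degenerate
print(s.x,abs(s.fun).max())
E
```

```text
top [287 242  17  12 151] [294.53642384 247.99337748]
[[571.8  64.8  79. ]]
scene [333 222  18  11 151] [341.34437086 226.83443709]
[[569.1  63.4  79. ]]
[-1.24970778e+04  1.78886002e+03 -1.24631259e-01  1.37048717e+04
  9.93195563e+01  5.55007218e+01] 0.05726910817509179
```

```bash
python3 - <<'E'
from pose import *
a=.094; c=load('top')
S=np.array([[293.4,169.7],[317.7,172.6],[290.3,190.1],[314.8,193],[287.2,210.9],[311.9,213.9]])
def f(q):
    pts=[hp(q[2]-q[3]*i,s*q[4],18,a) for i in range(3) for s in (1,-1)]
    X=571+122.8*np.cos(q[1])
    return (proj(c,w([X,q[0],q[1]],pts))-S).ravel()
s=least_squares(f,[55,-.13,-40,50,29]); q=s.x
p=[571+122.8*np.cos(q[1]),q[0],q[1]]
print(q,abs(s.fun).max(),p, np.degrees(p[2]))
for P,n in [(hp(-225,0,13,a),'grip'),([-50,0,50],'low'),(hp(-225,0,13,.75),'grip.75'),(hp(-225,0,13,.418),'grip.418')]: print(n,w(p,P).round(1))
# overlay check in scene
im=cv2.cvtColor(load('scene')['color'],cv2.COLOR_RGB2BGR); s2=load('scene')
pts=[[-100,-65,15],[-100,65,15],[125,65,15],[125,-65,15]]
for (u,v) in proj(s2,w(p,pts)): cv2.circle(im,(int(u),int(v)),2,(0,0,255),-1)
for (u,v) in proj(s2,w(p,[hp(-225,20,13,a),hp(-225,-20,13,a),hp(-185,-60,18,a),hp(-185,60,18,a)])): cv2.circle(im,(int(u),int(v)),1,(0,255,0),-1)
cv2.imwrite('pics/ov.png',cv2.resize(im[200:350,290:430],None,fx=4,fy=4))
from scipy.spatial.transform import Rotation as R
o=get_obs()['orientation']; print(R.from_quat([o[1],o[2],o[3],o[0]]).as_matrix().round(3))
E
```

```text
[ 49.47835676  -0.12463126 -34.74548482  52.12404883  29.12741905] 0.05726910633109128 [np.float64(692.8475106967087), np.float64(49.478356759274085), np.float64(-0.12463125908737974)] -7.140845141108347
grip [[571.   64.7  79.1]]
low [[643.2  55.7  50. ]]
grip.75 [[637.5  56.4 207.9]]
grip.418 [[593.3  62.  148.2]]
[[ 0.957  0.291 -0.   ]
 [ 0.291 -0.957  0.002]
 [ 0.    -0.002 -1.   ]]
```

View pics/ov.png

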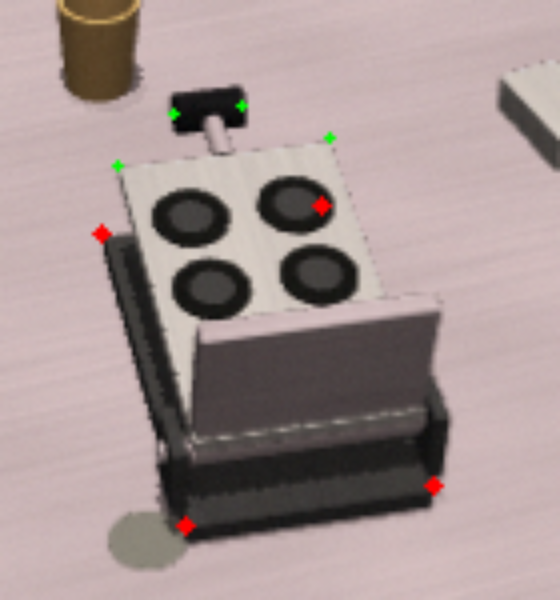

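```bash
cat > plan.py <<'E'
from pose import *
from scipy.spatial.transform import Rotation as Ro
p0=[692.85,49.48,-.1246]
def cur():
    o=get_obs(); q=o['orientation']; return np.array(o['position']),Ro.from_quat([q[1],q[2],q[3],q[0]])
def down(yaw,lean=0):  # tool x heading yaw, top leaning back towards -heading
    return Ro.from_euler('ZY',[yaw,np.pi-lean])*Ro.from_euler('z',np.pi) 
def plan(P,R,n):
    c,Rc=cur(); rv=(Rc.inv()*R).as_rotvec()/n; st=(np.array(P)-c)/n
    for i in range(n):
        Ri=Rc*Ro.from_rotvec(rv*i)
        print((Ri.inv().apply(st)/10).round(2).tolist()+rv.round(3).tolist())
def stat():
    o=get_obs(); print(o['time_s'],'pos',np.round(o['position'],1),'F',np.round(o['force'],1),'gap',round(o['finger_gap']*94,1),'q',np.round(o['qpos'],2)); print(cur()[1].as_matrix().round(3).tolist())
E
python3 - <<'E'
from plan import *
print(down(p0[2]).as_matrix().round(3), down(p0[2],.7).as_matrix().round(3))
c=[540,66,215]
plan(c,down(p0[2]),20)
E
```

```text
[[ 0.992 -0.124  0.   ]
 [-0.124 -0.992 -0.   ]
 [ 0.     0.    -1.   ]] [[ 0.759 -0.124  0.639]
 [-0.095 -0.992 -0.08 ]
 [ 0.644  0.    -0.765]]
[2.68, -2.4, 0.06, -0.0, 0.0, 0.021]
[2.63, -2.46, 0.06, -0.0, 0.0, 0.021]
[2.58, -2.51, 0.06, -0.0, 0.0, 0.021]
[2.52, -2.57, 0.06, -0.0, 0.0, 0.021]
[2.47, -2.62, 0.06, -0.0, 0.0, 0.021]
[2.41, -2.67, 0.06, -0.0, 0.0, 0.021]
[2.36, -2.72, 0.06, -0.0, 0.0, 0.021]
[2.3, -2.77, 0.06, -0.0, 0.0, 0.021]
[2.24, -2.82, 0.06, -0.0, 0.0, 0.021]
[2.18, -2.86, 0.06, -0.0, 0.0, 0.021]
[2.12, -2.91, 0.06, -0.0, 0.0, 0.021]
[2.06, -2.95, 0.06, -0.0, 0.0, 0.021]
[2.0, -2.99, 0.06, -0.0, 0.0, 0.021]
[1.93, -3.04, 0.06, -0.0, 0.0, 0.021]
[1.87, -3.08, 0.06, -0.0, 0.0, 0.021]
[1.8, -3.11, 0.06, -0.0, 0.0, 0.021]
[1.74, -3.15, 0.06, -0.0, 0.0, 0.021]
[1.67, -3.19, 0.06, -0.0, 0.0, 0.021]
[1.6, -3.22, 0.06, -0.0, 0.0, 0.021]
[1.54, -3.25, 0.06, -0.0, 0.0, 0.021]
```

>>> apply_moves(
  commands=[
    [[2.7,-2.4,0,0,0,0.02],[2.6,-2.5,0,0,0,0.02],[2.6,-2.5,0,0,0,0.02],[2.5,-2.6,0,0,0,0.02],[2.5,-2.6,0,0,0,0.02]],
  ],
  fingers=1,
)

```text
time_s: 0.57
position: [259.0, -395.1, 223.5]
orientation: [-0.002, 0.996, 0.089, -0.001]
force: [0.8, 1.1, 0.1]
finger_gap: 0.998
```

>>> apply_moves(
  commands=[
    [[2.4,-2.7,0,0,0,0.02],[2.4,-2.7,0,0,0,0.02],[2.3,-2.8,0,0,0,0.02],[2.3,-2.8,0,0,0,0.02],[2.2,-2.9,0,0,0,0.02]],
  ],
)

```text
time_s: 0.98
position: [357.2, -232.6, 222.5]
orientation: [-0.002, 0.999, 0.035, -0.001]
force: [-0.1, -1.5, -0.6]
finger_gap: 1.002
```

>>> apply_moves(
  commands=[
    [[2.1,-2.9,0,0,0,0.02],[2.1,-2.9,0,0,0,0.02],[2.0,-3,0,0,0,0.02],[1.9,-3,0,0,0,0.02],[1.9,-3.1,0,0,0,0.02]],
  ],
)

```text
time_s: 1.4
position: [455.2, -71.5, 222.5]
orientation: [-0.002, 1.0, -0.018, -0.001]
force: [-0.3, -0.9, -0.4]
finger_gap: 1.0
```

>>> apply_moves(
  commands=[
    [[1.8,-3.1,0,0,0,0.02],[1.7,-3.1,0,0,0,0.02],[1.7,-3.2,0,0,0,0.02],[0,0,0,0,0,0],[0,0,0,0,0,0]],
  ],
)

```text
time_s: 1.82
position: [515.7, 31.6, 221.5]
orientation: [-0.003, 0.999, -0.045, -0.001]
force: [-0.0, -0.7, 0.7]
finger_gap: 1.001
```

```bash
python3 - <<'E'
from plan import *
c=shot('wrist','w1.png'); stat()
plan([569,64.8,150],down(p0[2]),5)
E
```

```text
1.8667 pos [515.6  31.5 221.5] F [-0.3  0.4  0.1] gap 93.7 q [-0.11  0.09  1.69  0.01  1.37  1.55]
[[0.996, -0.09, -0.002], [-0.09, -0.996, 0.007], [-0.003, -0.006, -1.0]]
[1.01, -0.75, 1.43, -0.001, 0.001, 0.007]
[1.0, -0.76, 1.43, -0.001, 0.001, 0.007]
[1.0, -0.77, 1.43, -0.001, 0.001, 0.007]
[0.99, -0.78, 1.43, -0.001, 0.001, 0.007]
[0.98, -0.79, 1.43, -0.001, 0.001, 0.007]
```

View pics/w1.png

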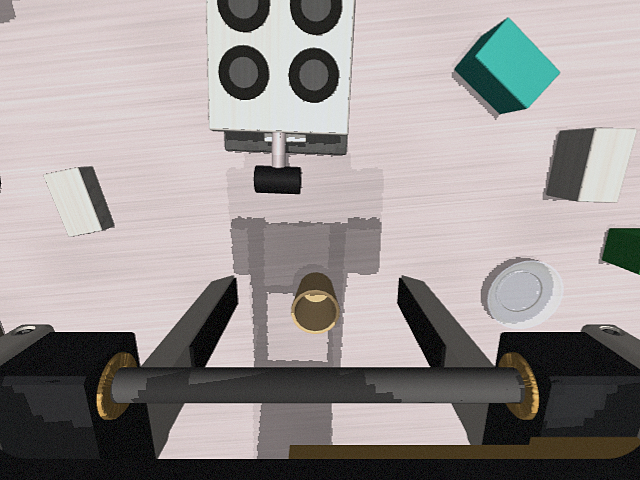

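The wrist view shows the grip at (278,180), the plate edge at y≈132 and the tall block at (597,165). I'll refine both from it.

```bash
python3 - <<'E'
from plan import *
c=load('wrist'); g=cv2.cvtColor(c['color'],cv2.COLOR_RGB2GRAY)
m=np.zeros_like(g); m[158:200,245:312]=g[158:200,245:312]<50
k,l,st,ce=cv2.connectedComponentsWithStats(m); i=1+np.argmax(st[1:,4]); print(st[i],ce[i],onz(c,[ce[i]],79).round(1))
r_=cv2.minAreaRect(np.argwhere(l==i)[:,::-1].astype(np.float32)); b=cv2.boxPoints(r_); print(onz(c,b,79).round(1))
# plate free-edge corners
for uv in [(209,131),(349,134)]: print(uv,onz(c,[uv],79.7).round(1))
a=.094
print(w(p0,[hp(-185,60,18,a),hp(-185,-60,18,a)]).round(1),hp(-185,60,18,a))
m=np.zeros_like(g); m[115:210,540:640]=g[115:210,540:640]>190
cv2.imwrite('pics/tb.png',cv2.resize(c['color'][110:215,530:640,::-1],None,fx=5,fy=5,interpolation=2))
E
```

```text
[ 254  166   47   28 1213] [276.99422918 179.60181369] [[572.8  62.8  79. ]]
[[563.7  85.5  79. ]
 [586.9  81.4  79. ]
 [581.8  40.4  79. ]
 [558.5  43.7  79. ]]
(209, 131) [[619.1 115.9  79.7]]
(349, 134) [[605.7  -3.9  79.7]]
[[6.185e+02 1.193e+02 8.030e+01]
 [6.035e+02 2.000e-01 8.030e+01]] [-82.4937623   60.          80.28493618]
```

View pics/tb.png

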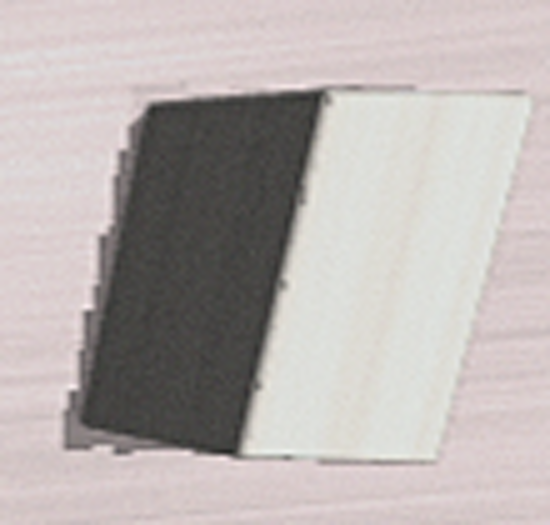

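>>> apply_moves(
  commands=[
    [[1,-0.8,1.4,0,0,0.007],[1,-0.8,1.4,0,0,0.007],[1,-0.8,1.4,0,0,0.007],[1,-0.8,1.4,0,0,0.007],[1,-0.8,1.4,0,0,0.007]],
  ],
)

```text
time_s: 2.28
position: [570.3, 59.8, 153.4]
orientation: [-0.002, 0.998, -0.067, 0.002]
force: [-0.1, -0.3, -0.1]
finger_gap: 0.998
```

```bash
python3 - <<'E'
from plan import *
stat()
plan([571,64.8,82],down(p0[2]),5)
E
```

```text
2.2833 pos [570.3  59.8 153.4] F [-0.1 -0.3 -0.1] gap 93.8 q [-0.05  0.27  1.62  0.    1.24  1.66]
[[0.991, -0.135, 0.004], [-0.135, -0.991, 0.003], [0.003, -0.004, -1.0]]
[-0.0, -0.09, 1.43, -0.001, -0.001, -0.002]
[-0.0, -0.1, 1.43, -0.001, -0.001, -0.002]
[-0.0, -0.1, 1.43, -0.001, -0.001, -0.002]
[-0.0, -0.1, 1.43, -0.001, -0.001, -0.002]
[0.0, -0.1, 1.43, -0.001, -0.001, -0.002]
```

>>> apply_moves(
  commands=[
    [[0,-0.1,1.4,0,0,0],[0,-0.1,1.4,0,0,0],[0,-0.1,1.4,0,0,0],[0,-0.1,1.4,0,0,0],[0,0,1.3,0,0,0]],
  ],
)

```text
time_s: 2.7
position: [570.6, 56.1, 80.9]
orientation: [-0.001, 0.997, -0.072, 0.001]
force: [0.1, -0.3, -0.3]
finger_gap: 1.002
```

```bash
python3 - <<'E'
from plan import *
stat(); shot('wrist','w2.png')
E
```

```text
2.7 pos [570.6  56.1  80.9] F [ 0.1 -0.3 -0.3] gap 94.2 q [-0.05  0.36  1.67  0.    1.1   1.66]
[[0.99, -0.144, 0.003], [-0.144, -0.99, 0.002], [0.003, -0.002, -1.0]]
```

View pics/w2.png

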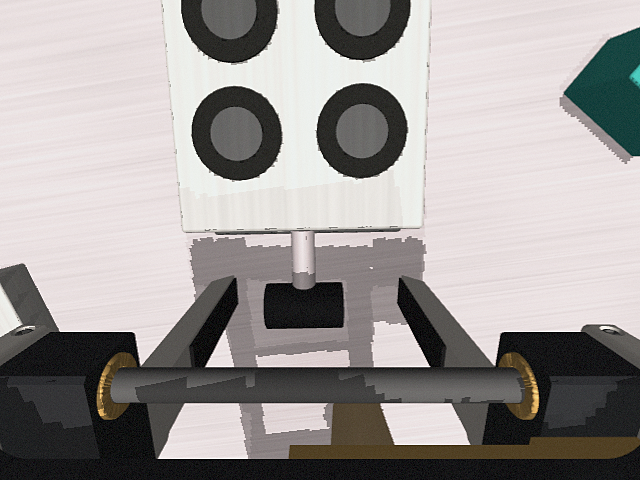

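>>> apply_moves(
  commands=[
    [[0.1,-0.4,0,0,0,-0.01],[0,-0.4,0,0,0,-0.01],[0,0,0,0,0,0]],
  ],
)

```text
time_s: 3.0
position: [568.5, 60.6, 77.5]
orientation: [-0.001, 0.998, -0.064, -0.003]
force: [-0.1, 0.6, 0.4]
finger_gap: 1.0
```

```bash
python3 - <<'E'
from plan import *
stat(); shot('wrist','w3.png')
E
```

```text
3.0 pos [568.5  60.6  77.5] F [-0.1  0.6  0.4] gap 94.0 q [-0.05  0.37  1.67  0.    1.11  1.65]
[[0.992, -0.128, -0.006], [-0.128, -0.992, 0.002], [-0.006, -0.001, -1.0]]
```

View pics/w3.png

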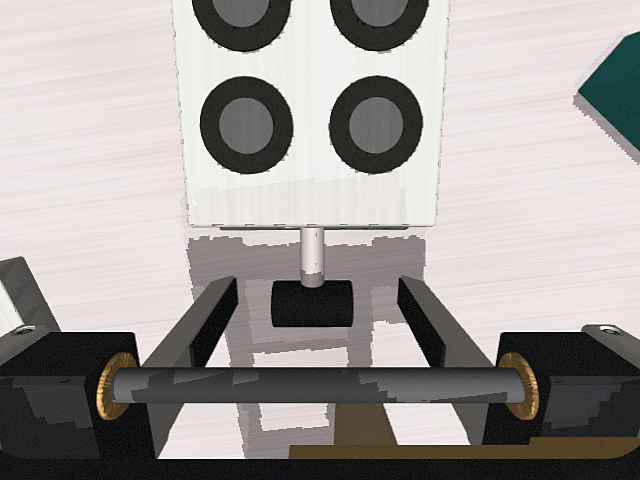

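>>> apply_moves(
  commands=[
    [[0.3,-0.3,-0.4,0,0,0],[0,0,0,0,0,0]],
  ],
)

```text
time_s: 3.22
position: [573.5, 62.9, 83.8]
orientation: [-0.001, 0.998, -0.064, -0.001]
force: [0.2, 0.5, 0.8]
finger_gap: 1.0
```

>>> apply_moves(
  commands=[
    [[0,0,0,0,0,0],[0,0,0,0,0,0],[0,0,0,0,0,0],[0,0,0,0,0,0],[0,0,0,0,0,0]],
  ],
  fingers=-0.2,
  grip_force=20,
)

```text
time_s: 3.63
position: [575.6, 63.3, 86.6]
orientation: [-0.001, 0.998, -0.064, 0.001]
force: [0.2, -0.6, 0.6]
finger_gap: 0.68
```

```bash
python3 - <<'E'
from plan import *
stat(); shot('wrist','w4.png')
E
```

```text
3.6333 pos [575.6  63.3  86.6] F [ 0.2 -0.6  0.6] gap 63.9 q [-0.04  0.36  1.65  0.    1.12  1.66]
[[0.992, -0.127, 0.002], [-0.127, -0.992, 0.001], [0.002, -0.001, -1.0]]
```

View pics/w4.png

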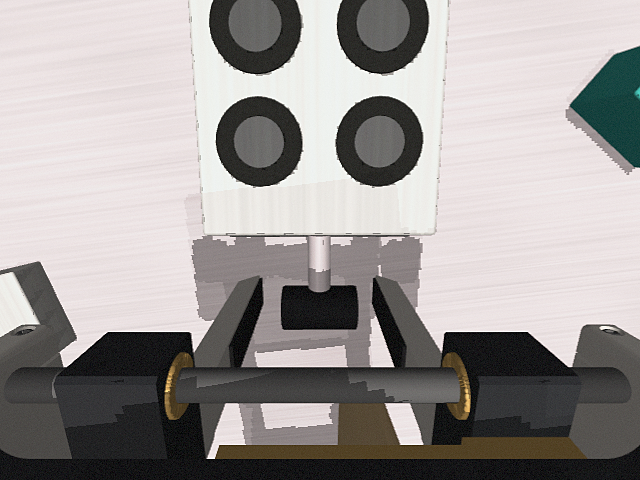

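>>> apply_moves(
  commands=[
    [[-0.25,0,0.35,0,0,0],[0,0,0,0,0,0],[0,0,0,0,0,0],[0,0,0,0,0,0],[0,0,0,0,0,0]],
  ],
  fingers=-1,
  grip_force=25,
)

```text
time_s: 4.1
position: [572.7, 62.7, 82.5]
orientation: [0.001, 0.998, -0.063, 0.001]
force: [-0.2, -0.6, 1.1]
finger_gap: 0.425
```

>>> apply_moves(
  commands=[
    [[0,0,0,0,0,0],[0,0,0,0,0,0]],
  ],
)

```text
time_s: 4.27
position: [572.7, 62.7, 82.5]
orientation: [0.0, 0.998, -0.063, 0.001]
force: [-0.1, -1.3, 0.4]
finger_gap: 0.424
```

```bash
python3 - <<'E'
from plan import *
stat(); shot('wrist','w5.png')
E
```

```text
4.2667 pos [572.7  62.7  82.5] F [-0.1 -1.3  0.4] gap 39.9 q [-0.04  0.37  1.66 -0.    1.11  1.66]
[[0.992, -0.126, 0.002], [-0.126, -0.992, -0.001], [0.002, 0.001, -1.0]]
```

View pics/w5.png

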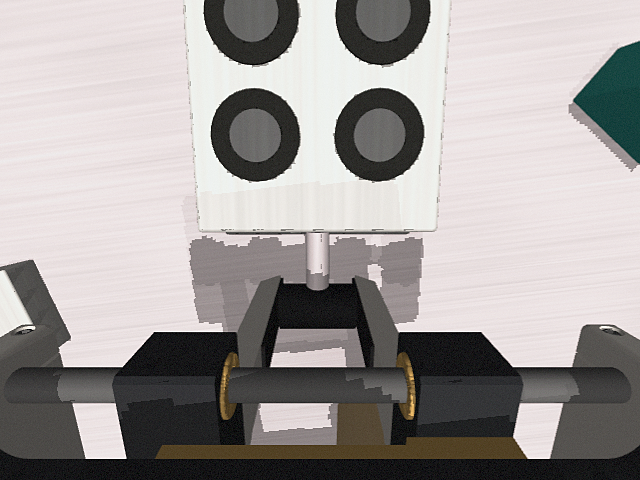

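>>> apply_moves(
  commands=[
    [[0.2,0,-0.8,0,0,0],[0.25,0,-1.2,0,0,0],[0.3,0,-1.1,0,0,0],[0.35,0,-1.1,0,0,0],[0,0,0,0,0,0]],
  ],
)

```text
time_s: 4.73
position: [582.7, 61.5, 124.8]
orientation: [0.0, 0.998, -0.064, -0.002]
force: [0.8, -0.9, -1.6]
finger_gap: 0.42
```

```bash
cat > ang.py <<'E'
from plan import *
from scipy.optimize import minimize_scalar
def grip_ang(q):
    P,R=cur(); g=P+R.apply([0,0,3]); l=np.array([(g[0]-q[0])*np.cos(q[2])+(g[1]-q[1])*np.sin(q[2]),g[2]])
    v=l-np.array([100,45]); a=np.arctan2(v[1],-v[0])-np.arctan2(13,225)
    print('ang',a.round(3),'radius',np.hypot(*v).round(1),'(225.4)')
E
python3 - <<'E'
from ang import *
stat(); grip_ang([694,47.5,-.1246])
E
```

```text
4.7333 pos [582.7  61.5 124.8] F [ 0.8 -0.9 -1.6] gap 39.5 q [-0.04  0.33  1.61 -0.    1.2   1.66]
[[0.992, -0.127, -0.003], [-0.127, -0.992, -0.0], [-0.003, 0.0, -1.0]]
ang 0.289 radius 225.7 (225.4)
```

>>> apply_moves(
  commands=[
    [[0.4,0,-1.0,0,0,0],[0.45,0,-1.0,0,0,0],[0.5,0,-1.0,0,0,0],[0.55,0,-1.0,0,0,0],[0,0,0,0,0,0]],
  ],
)

```text
time_s: 5.15
position: [601.8, 59.1, 166.6]
orientation: [-0.0, 0.998, -0.064, -0.003]
force: [1.0, -0.3, -1.5]
finger_gap: 0.426
```

```bash

python3 - <<'E'
from ang import *
stat(); grip_ang([694,47.5,-.1246]); shot('scene','s6.png')
E
```

```text
5.15 pos [601.8  59.1 166.6] F [ 1.  -0.3 -1.5] gap 40.1 q [-0.05  0.33  1.52  0.    1.3   1.65]
[[0.992, -0.127, -0.006], [-0.127, -0.992, 0.001], [-0.006, 0.0, -1.0]]
ang 0.493 radius 226.5 (225.4)
```

View pics/s6.png

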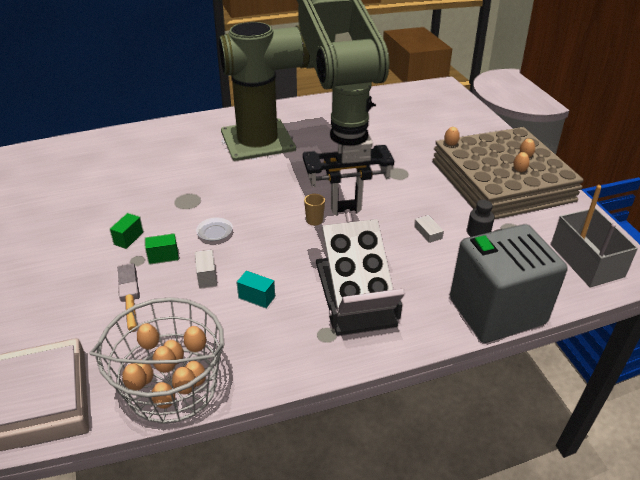

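>>> apply_moves(
  commands=[
    [[0.6,0,-0.95,0,0,0],[0.65,0,-0.9,0,0,0],[0.7,0,-0.9,0,0,0],[0.7,0,-0.8,0,0,0],[0.3,0,-0.3,0,0,0]],
  ],
)

```text
time_s: 5.62
position: [627.5, 55.8, 201.4]
orientation: [-0.0, 0.998, -0.063, -0.01]
force: [0.1, -0.3, -3.4]
finger_gap: 0.426
```

>>> apply_moves(
  commands=[
    [[0,0,0,0,0,0],[0,0,0,0,0,0]],
  ],
)

```text
time_s: 5.78
position: [628.0, 55.8, 201.9]
orientation: [-0.0, 0.998, -0.064, -0.01]
force: [0.9, -0.2, -2.9]
finger_gap: 0.425
```

```bash

python3 - <<'E'
from ang import *
stat(); grip_ang([694,47.5,-.1246])
E
```

```text
5.7833 pos [628.   55.8 201.9] F [ 0.9 -0.2 -2.9] gap 40.0 q [-0.05  0.35  1.41  0.    1.4   1.65]
[[0.992, -0.127, -0.019], [-0.127, -0.992, 0.002], [-0.019, 0.001, -1.0]]
ang 0.688 radius 226.8 (225.4)
```

>>> apply_moves(
  commands=[
    [[0.45,0,-0.5,0,0,0],[0.5,0,-0.5,0,0,0],[0.1,0,-0.1,0,0,0],[0,0,0,0,0,0],[0,0,0,0,0,0]],
  ],
)

```text
time_s: 6.2
position: [637.1, 54.6, 211.3]
orientation: [-0.0, 0.998, -0.063, -0.013]
force: [0.9, -0.0, -4.8]
finger_gap: 0.423
```

```bash

python3 - <<'E'
from ang import *
stat(); grip_ang([694,47.5,-.1246])
E
```

```text
6.2 pos [637.1  54.6 211.3] F [ 0.9 -0.  -4.8] gap 39.8 q [-0.05  0.37  1.37  0.    1.43  1.65]
[[0.992, -0.127, -0.025], [-0.127, -0.992, 0.002], [-0.025, 0.001, -1.0]]
ang 0.746 radius 226.8 (225.4)
```

>>> apply_moves(
  commands=[
    [[0,0,0,0,0,0],[0,0,0,0,0,0],[0,0,0,0,0,0],[0,0,0,0,0,0],[0,0,0,0,0,0]],
  ],
  fingers=0.4,
)

```text
time_s: 6.62
position: [640.3, 54.6, 216.3]
orientation: [-0.0, 0.998, -0.063, -0.007]
force: [-0.1, -0.6, -0.2]
finger_gap: 0.696
```

>>> apply_moves(
  commands=[
    [[-0.5,0,-1.5,0,0,0],[-0.5,0,-2,0,0,0],[-1,0,-2,0,0,0],[-1,0,-1,0,0,0],[0,0,0,0,0,0]],
  ],
)

```text
time_s: 7.03
position: [609.8, 58.6, 288.4]
orientation: [-0.0, 0.998, -0.064, -0.007]
force: [-0.1, 0.5, 0.4]
finger_gap: 0.699
```

```bash

python3 - <<'E'
from ang import *
stat(); shot('wrist','w7.png'); shot('scene','s7.png')
E
```

```text
7.0333 pos [609.8  58.6 288.4] F [-0.1  0.5  0.4] gap 65.7 q [-0.05  0.26  1.36  0.    1.54  1.65]
[[0.992, -0.127, -0.014], [-0.127, -0.992, 0.002], [-0.014, 0.0, -1.0]]
```

View pics/w7.png

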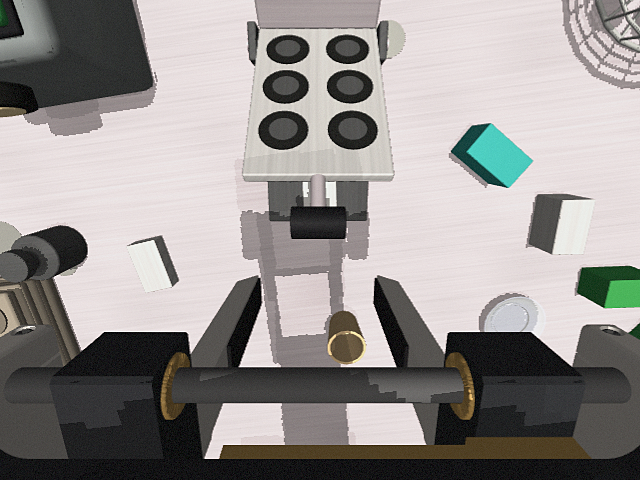

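View pics/s7.png

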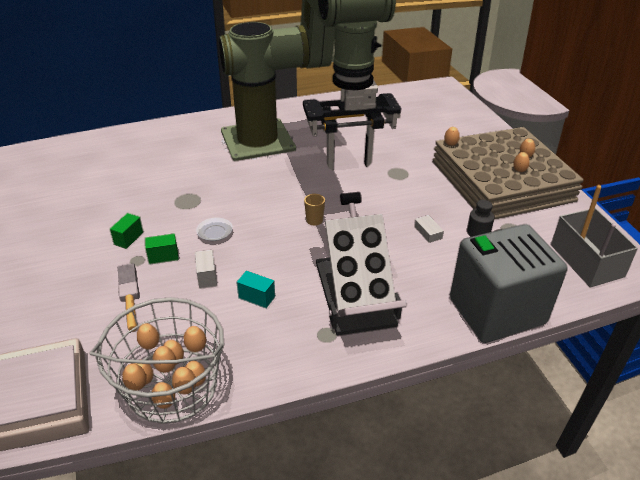

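Plate holds at about 0.75 rad, with the grip at wrist (318,222). Next I'll back off and lean the tool to look at the lower spacer under it.

```bash

python3 - <<'E'
from ang import *
plan([461,64,165],down(-.1246,.7),8)
E
```

```text
[-1.84, 0.17, 1.54, 0.0, 0.089, -0.0]
[-1.97, 0.17, 1.37, 0.0, 0.089, -0.0]
[-2.08, 0.16, 1.19, 0.0, 0.089, -0.0]
[-2.18, 0.16, 1.0, 0.0, 0.089, -0.0]
[-2.26, 0.16, 0.8, 0.0, 0.089, -0.0]
[-2.32, 0.16, 0.6, 0.0, 0.089, -0.0]
[-2.37, 0.16, 0.39, 0.0, 0.089, -0.0]
[-2.39, 0.16, 0.17, 0.0, 0.089, -0.0]
```

>>> apply_moves(
  commands=[
    [[-1.8,0.2,1.5,0,0.09,0],[-2.0,0.2,1.4,0,0.09,0],[-2.1,0.2,1.2,0,0.09,0],[-2.2,0.2,1.0,0,0.09,0],[-2.3,0.2,0.8,0,0.09,0]],
  ],
)

```text
time_s: 7.55
position: [525.6, 57.8, 204.9]
orientation: [0.015, 0.972, -0.063, 0.226]
force: [-1.0, 0.1, -0.4]
finger_gap: 0.701
```

>>> apply_moves(
  commands=[
    [[-2.3,0.2,0.6,0,0.09,0],[-2.3,0.2,0.4,0,0.09,0],[-1.5,0.2,0.2,0,0.05,0],[0,0,0,0,0,0],[0,0,0,0,0,0]],
  ],
)

```text
time_s: 7.97
position: [461.6, 58.8, 146.8]
orientation: [0.022, 0.942, -0.06, 0.331]
force: [0.9, 0.3, 0.3]
finger_gap: 0.703
```

```bash

python3 - <<'E'
from ang import *
stat(); shot('wrist','w8.png')
E
```

```text
7.9667 pos [461.6  58.8 146.8] F [0.9 0.3 0.3] gap 66.1 q [-0.01 -0.29  2.36 -0.2   0.41  1.85]
[[0.774, -0.128, 0.62], [-0.099, -0.992, -0.081], [0.625, 0.002, -0.78]]
```

View pics/w8.png

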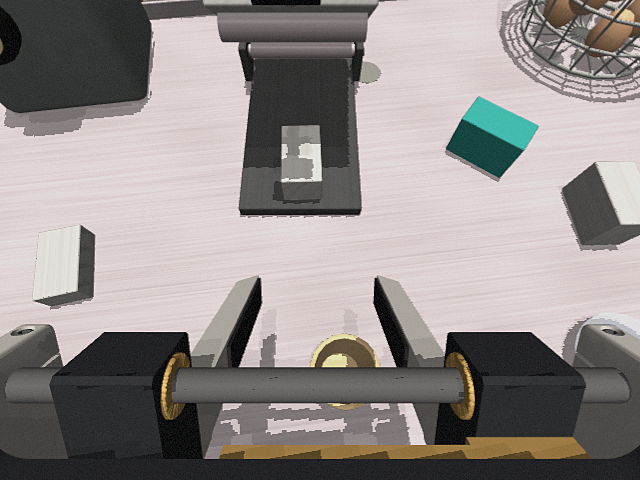

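```bash

python3 - <<'E'
from ang import *
c=load('wrist'); 
cv2.imwrite('pics/lb.png',cv2.resize(c['color'][110:220,230:370,::-1],None,fx=5.5,fy=5.5,interpolation=2))
for uv in [(240,211),(361,211)]: print(onz(c,[uv],15).round(1))
print(w([694,47.5,-.1246],[[-100,65,15],[-100,-65,15]]))
E
```

```text
[[601.1 120.9  15. ]]
[[585.   -4.6  15. ]]
[[602.85331411 124.42386919  15.        ]
 [586.69719434  -4.56830032  15.        ]]
```

View pics/lb.png

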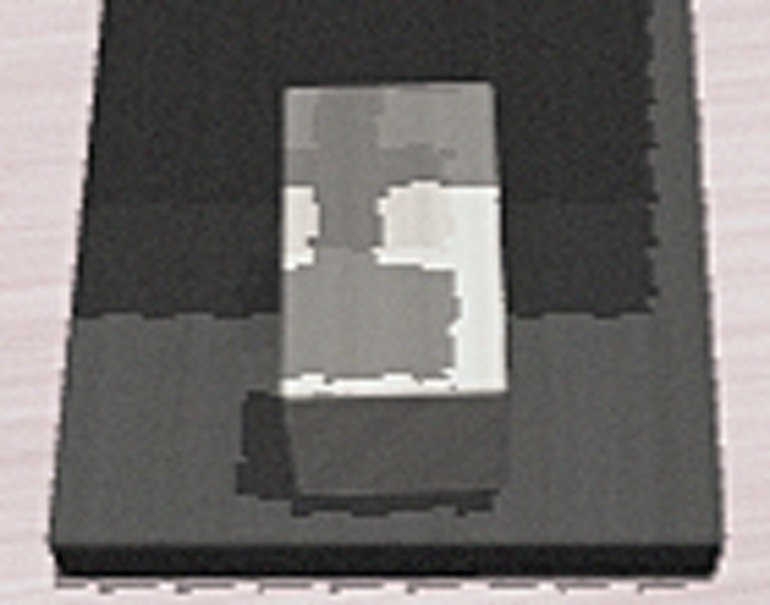

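```bash

python3 - <<'E'
from ang import *
c=load('wrist'); 
k=np.array([[286,87],[496,84],[506,391],[281,396]])/5.5+[230-.4,110-.4]
P=onz(c,k,50); print(P.round(1))
for i in range(4): print(np.linalg.norm(P[i]-P[(i+1)%4]).round(1))
print('c',P.mean(0), 'yaw',[np.degrees(np.arctan2(*(P[a]-P[b])[1::-1])) for a,b in ((0,3),(1,2))], 'y-dir',[np.degrees(np.arctan2(*(P[a]-P[b])[1::-1]))-90 for a,b in ((0,1),(3,2))])
# tall block now: edges from crop
cv2.imwrite('pics/tb2.png',cv2.resize(c['color'][140:260,545:640,::-1],None,fx=5,fy=5,interpolation=2))
m=load('top')
E
```

```text
[[677.2  67.3  50. ]
 [672.9  27.6  50. ]
 [604.2  35.   50. ]
 [608.2  74.2  50. ]]
39.9
69.1
39.4
69.4
c [640.63859839  51.00287447  50.        ] yaw [np.float64(-5.720582768407494), np.float64(-6.130496391671814)] y-dir [np.float64(-6.228712560800531), np.float64(-5.809754418207461)]
```

Lower spacer's top corners found: centre about (641,51), yaw -6°. Now over to the tall block.

```bash

python3 - <<'E'
from ang import *
c=load('wrist'); print(proj(c,[[553.3,-247.3,50]]))
plan([475,-240,125],down(-.108,.7),10)
E
```

```text
[[622.76499916 193.71345662]]
[0.27, 2.94, 0.5, 0.001, 0.003, -0.001]
[0.26, 2.95, 0.49, 0.001, 0.003, -0.001]
[0.25, 2.95, 0.49, 0.001, 0.003, -0.001]
[0.25, 2.95, 0.48, 0.001, 0.003, -0.001]
[0.24, 2.95, 0.48, 0.001, 0.003, -0.001]
[0.24, 2.95, 0.48, 0.001, 0.003, -0.001]
[0.23, 2.95, 0.47, 0.001, 0.003, -0.001]
[0.23, 2.95, 0.47, 0.001, 0.003, -0.001]
[0.22, 2.95, 0.47, 0.001, 0.003, -0.001]
[0.22, 2.95, 0.46, 0.001, 0.003, -0.001]
```

>>> apply_moves(
  commands=[
    [[0.3,2.9,0.4,0,0,0],[0.3,2.9,0.4,0,0,0],[0.3,2.9,0.4,0,0,0],[0.3,2.9,0.4,0,0,0],[0.3,2.9,0.4,0,0,0]],
  ],
  fingers=1,
)

```text
time_s: 8.43
position: [479.2, -56.3, 153.0]
orientation: [0.021, 0.941, -0.055, 0.335]
force: [0.5, 0.6, 0.2]
finger_gap: 0.99
```

>>> apply_moves(
  commands=[
    [[0.2,2.9,0.4,0,0,0],[0.2,2.9,0.4,0,0,0],[0.2,2.9,0.4,0,0,0],[0.1,1,0.2,0,0,0],[0,0,0,0,0,0]],
  ],
)

```text
time_s: 8.85
position: [498.9, -177.8, 166.2]
orientation: [0.029, 0.935, -0.055, 0.348]
force: [-0.8, 0.5, 0.1]
finger_gap: 1.0
```

```bash

python3 - <<'E'
from ang import *
stat(); c=shot('wrist','w9.png')
print(proj(c,[[553.3,-247.3,50]]))
E
```

```text
8.85 pos [ 498.9 -177.8  166.2] F [-0.8  0.5  0.1] gap 94.0 q [-0.74 -0.17  2.24  0.74  0.58  0.42]
[[0.752, -0.123, 0.648], [-0.082, -0.992, -0.092], [0.654, 0.016, -0.756]]
[[381.44781948 273.46595586]]
```

View pics/w9.png

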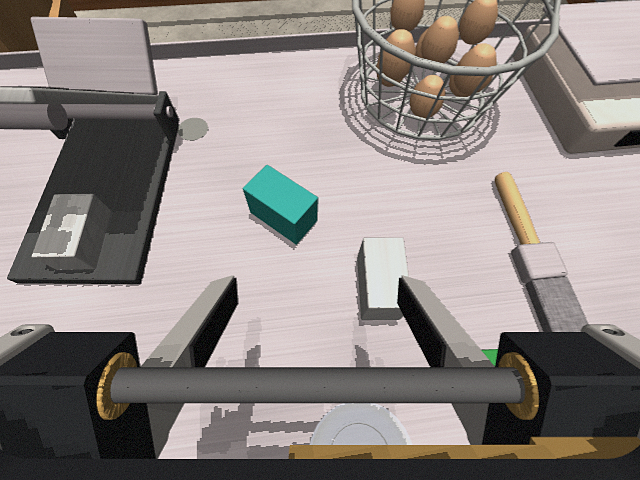

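```bash

python3 - <<'E'
from ang import *
c=load('wrist')
cv2.imwrite('pics/tb3.png',cv2.resize(c['color'][225:335,345:430,::-1],None,fx=5.5,fy=5.5,interpolation=2))
E
```

```text
(no output)
```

View pics/tb3.png

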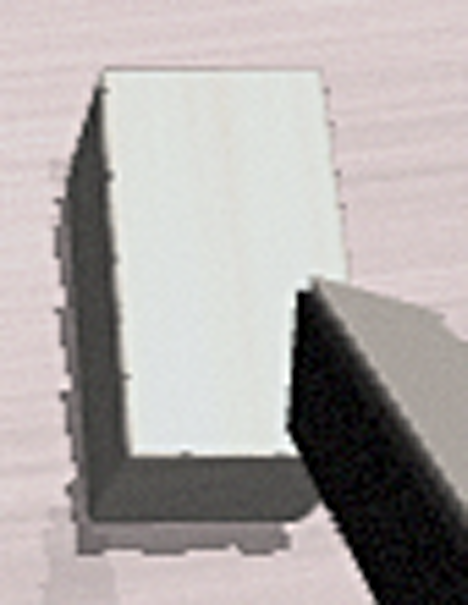

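```bash

python3 - <<'E'
from ang import *
c=load('wrist')
k=np.array([[103,70],[321,70],[128,456]])/5.5+[345-.4,225-.4]
P=onz(c,k,50); print(P.round(1), np.linalg.norm(P[0]-P[1]),np.linalg.norm(P[0]-P[2]))
C=(P[1]+P[2])/2; print(C, np.degrees(np.arctan2(*(P[0]-P[2])[1::-1])),np.degrees(np.arctan2(*(P[0]-P[1])[1::-1]))-90)
y=np.arctan2(*(P[0]-P[2])[1::-1])
R=down(y,.7); ex=np.array([np.cos(y),np.sin(y),0])
G=C-8*ex; G[2]=32; T=G-R.apply([0,0,3]); pre=T-R.apply([0,0,75]); print(G,T,pre)
plan(pre,R,5)
E
```

```text
[[ 592.  -237.4   50. ]
 [ 587.5 -275.9   50. ]
 [ 523.4 -228.8   50. ]] 38.76198951249465 69.15829259628057
[ 555.44744513 -252.33776272   50.        ] -7.172795168737493 -6.632604745808635
[ 547.51005234 -251.33886552   32.        ] [ 545.59252403 -251.09755031   34.29452656] [ 497.65431625 -245.06466991   91.65769061]
[-0.9, 1.32, 1.24, 0.002, -0.003, 0.003]
[-0.89, 1.33, 1.24, 0.002, -0.003, 0.003]
[-0.88, 1.33, 1.24, 0.002, -0.003, 0.003]
[-0.88, 1.34, 1.24, 0.002, -0.003, 0.003]
[-0.87, 1.34, 1.24, 0.002, -0.003, 0.003]
```

>>> apply_moves(
  commands=[
    [[-0.9,1.3,1.2,0,0,0],[-0.9,1.3,1.2,0,0,0],[-0.9,1.3,1.2,0,0,0],[-0.9,1.3,1.2,0,0,0],[-0.4,0.6,0.5,0,0,0]],
  ],
)

```text
time_s: 9.32
position: [507.2, -241.6, 110.0]
orientation: [0.032, 0.933, -0.047, 0.356]
force: [-0.3, -0.1, -0.6]
finger_gap: 1.001
```

>>> apply_moves(
  commands=[
    [[0,0,0,0,0,0]],
  ],
)

```text
time_s: 9.4
position: [508.1, -242.1, 109.5]
orientation: [0.032, 0.933, -0.047, 0.355]
force: [0.4, 0.4, 0.7]
finger_gap: 1.002
```

```bash

python3 - <<'E'
from ang import *
stat(); c=shot('wrist','w10.png')
R=down(-.12,.7)
plan([500,-244.5,89],R,2)
E
```

```text
9.4 pos [ 508.1 -242.1  109.5] F [0.4 0.4 0.7] gap 94.2 q [-0.86  0.06  2.2   1.04  0.54 -0.01]
[[0.743, -0.111, 0.66], [-0.066, -0.993, -0.093], [0.666, 0.026, -0.745]]
[-1.0, 0.16, 0.52, 0.007, -0.015, 0.012]
[-0.99, 0.17, 0.54, 0.007, -0.015, 0.012]
```

View pics/w10.png

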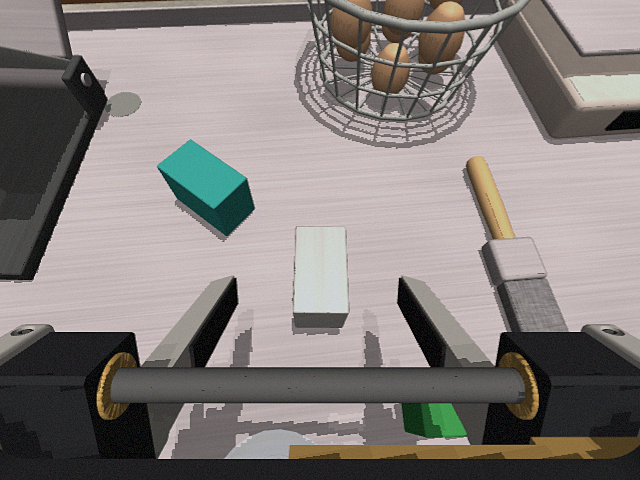

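```bash

python3 - <<'E'
from ang import *
c=load('wrist')
# top corners
k=np.array([[295,226],[346,226],[348,315],[293,315]]); P=onz(c,k,50); print(P.round(1),P.mean(0), [np.linalg.norm(P[i]-P[i-1]).round(1) for i in range(4)])
R=down(-.12,.7); ex=np.array([np.cos(-.12),np.sin(-.12),0])
G=P.mean(0)-8*ex; G[2]=33; T=G-R.apply([0,0,3]); print(T)
plan(T,R,6)
E
```

```text
[[ 592.2 -236.2   50. ]
 [ 588.2 -276.7   50. ]
 [ 517.2 -267.3   50. ]
 [ 521.3 -228.9   50. ]] [ 554.74944363 -252.29881619   50.        ] [np.float64(71.3), np.float64(40.7), np.float64(71.6), np.float64(38.6)]
[ 544.88821989 -251.10975637   35.29452656]
[-0.37, 0.06, 1.35, 0.002, -0.005, 0.004]
[-0.36, 0.06, 1.35, 0.002, -0.005, 0.004]
[-0.35, 0.06, 1.35, 0.002, -0.005, 0.004]
[-0.35, 0.07, 1.35, 0.002, -0.005, 0.004]
[-0.34, 0.07, 1.35, 0.002, -0.005, 0.004]
[-0.33, 0.08, 1.35, 0.002, -0.005, 0.004]
```

>>> apply_moves(
  commands=[
    [[-0.4,0.1,1.3,0,-0.01,0.01],[-0.4,0.1,1.3,0,-0.01,0.01],[-0.3,0.1,1.3,0.01,-0.01,0],[-0.3,0,1.3,0.01,0,0],[-0.3,0,0.6,0,0,0]],
  ],
)

```text
time_s: 9.87
position: [541.1, -246.6, 61.7]
orientation: [0.019, 0.936, -0.048, 0.347]
force: [-0.1, -0.3, -0.0]
finger_gap: 1.003
```

>>> apply_moves(
  commands=[
    [[0,0,0,0,0,0]],
  ],
)

```text
time_s: 9.95
position: [542.1, -245.3, 61.6]
orientation: [0.018, 0.936, -0.046, 0.347]
force: [-0.1, 0.7, -0.3]
finger_gap: 0.997
```

```bash

python3 - <<'E'
from ang import *
stat(); 
R=down(-.12,.7)
plan([544.9,-251,35],R,2)
E
```

```text
9.95 pos [ 542.1 -245.3   61.6] F [-0.1  0.7 -0.3] gap 93.7 q [-0.81  0.24  2.12  1.16  0.48 -0.12]
[[0.755, -0.1, 0.649], [-0.074, -0.995, -0.067], [0.652, 0.002, -0.758]]
[-0.74, 0.27, 1.12, -0.006, -0.005, 0.008]
[-0.73, 0.27, 1.12, -0.006, -0.005, 0.008]
```

>>> apply_moves(
  commands=[
    [[-0.8,0.3,1.1,0,0,0.01],[-0.8,0.3,1.1,0,0,0.01],[0,0,0,0,0,0]],
  ],
)

```text
time_s: 10.2
position: [547.9, -250.1, 38.5]
orientation: [0.015, 0.935, -0.053, 0.35]
force: [-0.3, 0.8, 0.5]
finger_gap: 1.0
```

```bash

python3 - <<'E'
from ang import *
stat(); shot('wrist','w11.png')
R=down(-.115,.7)
plan([544.9,-251,35],R,1)
E
```

```text
10.2 pos [ 547.9 -250.1   38.5] F [-0.3  0.8  0.5] gap 94.0 q [-0.81  0.31  2.11  1.28  0.46 -0.24]
[[0.749, -0.109, 0.654], [-0.087, -0.994, -0.066], [0.657, -0.008, -0.754]]
[-0.55, 0.12, 0.13, -0.01, -0.018, 0.0]
```

View pics/w11.png

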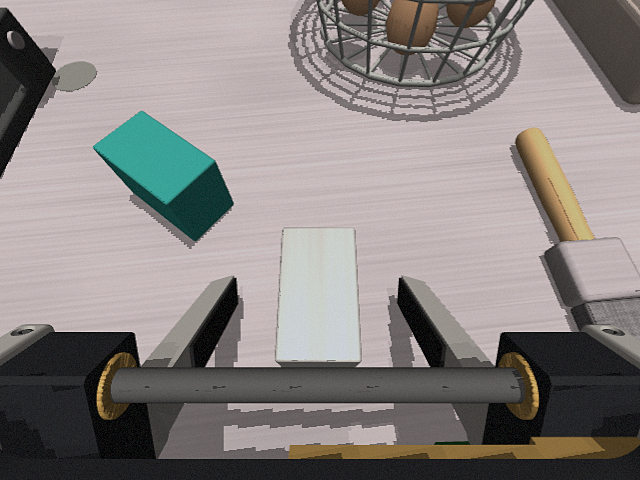

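>>> apply_moves(
  commands=[
    [[-0.4,0,0.1,-0.008,-0.01,0],[0,0,0,0,0,0],[0,0,0,0,0,0],[0,0,0,0,0,0],[0,0,0,0,0,0]],
  ],
  fingers=-1,
  grip_force=45,
)

```text
time_s: 10.67
position: [548.1, -249.4, 41.1]
orientation: [0.021, 0.936, -0.051, 0.348]
force: [0.2, -0.3, -0.7]
finger_gap: 0.679
```

>>> apply_moves(
  commands=[
    [[0,0,0,0,0,0],[0,0,0,0,0,0],[0,0,0,0,0,0],[0,0,0,0,0,0],[0,0,0,0,0,0]],
  ],
)

```text
time_s: 11.08
position: [548.4, -250.1, 42.3]
orientation: [0.021, 0.936, -0.051, 0.349]
force: [0.3, 0.4, -0.7]
finger_gap: 0.426
```

```bash

python3 - <<'E'
from ang import *
stat(); shot('wrist','w12.png')
plan([544.9,-251,35],down(-.115,.7),1)
E
```

```text
11.0833 pos [ 548.4 -250.1   42.3] F [ 0.3  0.4 -0.7] gap 40.1 q [-0.8   0.3   2.11  1.27  0.45 -0.22]
[[0.751, -0.111, 0.651], [-0.081, -0.994, -0.076], [0.655, 0.004, -0.756]]
[-0.73, 0.12, 0.33, 0.001, -0.014, 0.005]
```

View pics/w12.png

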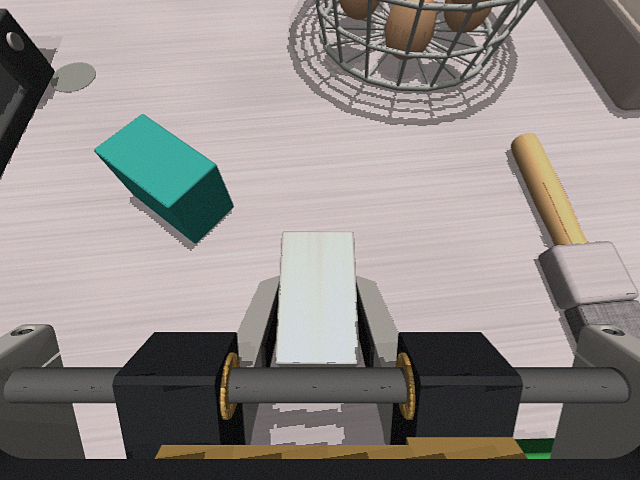

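```bash

python3 - <<'E'
from ang import *
P,R=cur(); np.save('/tmp/Rpick.npy',R.as_matrix())
plan([548,-250,150],R,5)
E
```

```text
[1.41, 0.01, -1.63, 0.0, 0.0, 0.0]
[1.41, 0.01, -1.63, 0.0, 0.0, 0.0]
[1.41, 0.01, -1.63, 0.0, 0.0, 0.0]
[1.41, 0.01, -1.63, 0.0, 0.0, 0.0]
[1.41, 0.01, -1.63, 0.0, 0.0, 0.0]
```

>>> apply_moves(
  commands=[
    [[0.5,0,-0.6,0,0,0],[1.0,0,-1.2,0,0,0],[1.4,0,-1.6,0,0,0],[1.4,0,-1.6,0,0,0],[1.4,0,-1.6,0,0,0]],
  ],
)

```text
time_s: 11.55
position: [539.8, -242.4, 117.6]
orientation: [0.013, 0.94, -0.053, 0.337]
force: [1.2, -0.0, -3.1]
finger_gap: 0.426
```

```bash

python3 - <<'E'
from ang import *
stat(); R=Ro.from_matrix(np.load('/tmp/Rpick.npy'))
plan([545,56,150],Ro.from_euler('z',.007)*R,14)
E
```

```text
11.55 pos [ 539.8 -242.4  117.6] F [ 1.2 -0.  -3.1] gap 40.1 q [-0.8   0.1   2.1   0.88  0.56  0.21]
[[0.767, -0.109, 0.632], [-0.091, -0.994, -0.061], [0.635, -0.011, -0.772]]
[-0.02, -2.13, -0.29, -0.001, 0.002, -0.001]
[-0.02, -2.13, -0.29, -0.001, 0.002, -0.001]
[-0.01, -2.13, -0.29, -0.001, 0.002, -0.001]
[-0.01, -2.12, -0.29, -0.001, 0.002, -0.001]
[-0.01, -2.12, -0.29, -0.001, 0.002, -0.001]
[-0.01, -2.12, -0.29, -0.001, 0.002, -0.001]
[-0.0, -2.12, -0.29, -0.001, 0.002, -0.001]
[-0.0, -2.12, -0.29, -0.001, 0.002, -0.001]
[0.0, -2.12, -0.3, -0.001, 0.002, -0.001]
[0.0, -2.12, -0.3, -0.001, 0.002, -0.001]
[0.01, -2.12, -0.3, -0.001, 0.002, -0.001]
[0.01, -2.12, -0.3, -0.001, 0.002, -0.001]
[0.01, -2.12, -0.3, -0.001, 0.002, -0.001]
[0.01, -2.12, -0.3, -0.001, 0.002, -0.001]
```

>>> apply_moves(
  commands=[
    [[0,-2.1,-0.5,0,0,0],[0,-2.3,-0.4,0,0,0],[0,-2.3,-0.3,0,0,0],[0,-2.3,-0.3,0,0,0],[0,-2.3,-0.3,0,0,0]],
  ],
)

```text
time_s: 11.97
position: [538.9, -130.1, 133.2]
orientation: [0.016, 0.94, -0.056, 0.336]
force: [-0.2, 0.3, -3.8]
finger_gap: 0.423
```

>>> apply_moves(
  commands=[
    [[0,-2.3,-0.3,0,0,0],[0,-2.3,-0.3,0,0,0],[0,-2.3,-0.3,0,0,0],[0,-2.3,-0.3,0,0,0],[0,-2.3,0,0,0,0]],
  ],
)

```text
time_s: 12.38
position: [534.3, -5.6, 134.1]
orientation: [0.012, 0.944, -0.056, 0.326]
force: [0.6, -0.8, -4.3]
finger_gap: 0.421
```

```bash

python3 - <<'E'
from ang import *
stat(); R=Ro.from_matrix(np.load('/tmp/Rpick.npy'))
plan([550,58,130],Ro.from_euler('z',.007)*R,5)
E
```

```text
12.3833 pos [534.3  -5.6 134.1] F [ 0.6 -0.8 -4.3] gap 39.6 q [-0.22 -0.09  2.23  0.22  0.35  1.29]
[[0.782, -0.114, 0.613], [-0.098, -0.993, -0.059], [0.616, -0.014, -0.788]]
[0.07, -1.3, 0.18, -0.002, 0.01, -0.004]
[0.07, -1.3, 0.18, -0.002, 0.01, -0.004]
[0.08, -1.3, 0.18, -0.002, 0.01, -0.004]
[0.08, -1.3, 0.18, -0.002, 0.01, -0.004]
[0.08, -1.3, 0.18, -0.002, 0.01, -0.004]
```

>>> apply_moves(
  commands=[
    [[0.1,-1.3,0,-0.003,0.015,-0.004],[0.1,-1.3,0,-0.003,0.015,-0.004],[0.1,-1.3,0,-0.003,0.015,-0.004],[0.1,-1.3,0,-0.003,0.015,-0.004],[0.1,-0.6,0,-0.003,0.01,-0.004]],
  ],
)

```text
time_s: 12.8
position: [533.6, 59.3, 126.7]
orientation: [0.023, 0.937, -0.046, 0.347]
force: [-1.1, -1.0, -3.5]
finger_gap: 0.421
```

>>> apply_moves(
  commands=[
    [[0,0,0,0,0,0]],
  ],
)

```text
time_s: 12.88
position: [531.1, 60.6, 124.1]
orientation: [0.023, 0.938, -0.045, 0.344]
force: [0.3, 0.1, -3.9]
finger_gap: 0.426
```

```bash

python3 - <<'E'
from ang import *
stat(); R=Ro.from_matrix(np.load('/tmp/Rpick.npy'))
shot('wrist','w13.png');shot('scene','s13.png')
plan([560,63,112],Ro.from_euler('z',.007)*R,3)
E
```

```text
12.8833 pos [531.1  60.6 124.1] F [ 0.3  0.1 -3.9] gap 40.0 q [-0.01 -0.05  2.25 -0.28  0.25  1.91]
[[0.759, -0.1, 0.643], [-0.069, -0.995, -0.074], [0.647, 0.012, -0.762]]
[0.45, -0.22, 0.92, 0.001, 0.004, 0.002]
[0.45, -0.21, 0.92, 0.001, 0.004, 0.002]
[0.45, -0.21, 0.92, 0.001, 0.004, 0.002]
```

View pics/w13.png

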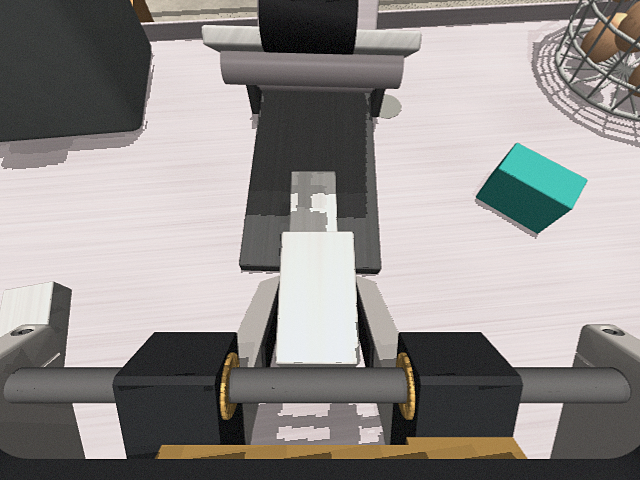

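View pics/s13.png

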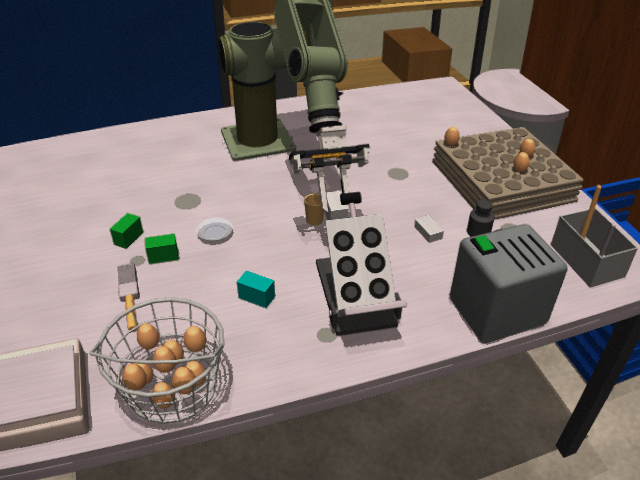

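```bash

python3 - <<'E'
from ang import *
R=Ro.from_matrix(np.load('/tmp/Rpick.npy'))
plan([622,55,118],Ro.from_euler('z',.007)*R,8)
P,R_=cur(); grip=w([694,47.5,-.1246],hp(-225,0,13,.746)); print(grip)
E
```

```text
[0.81, -0.06, 0.79, 0.0, 0.001, 0.001]
[0.81, -0.06, 0.79, 0.0, 0.001, 0.001]
[0.81, -0.06, 0.79, 0.0, 0.001, 0.001]
[0.81, -0.06, 0.8, 0.0, 0.001, 0.001]
[0.81, -0.06, 0.8, 0.0, 0.001, 0.001]
[0.81, -0.06, 0.8, 0.0, 0.001, 0.001]
[0.81, -0.06, 0.8, 0.0, 0.001, 0.001]
[0.81, -0.06, 0.8, 0.0, 0.001, 0.001]
[[638.01842399  54.51162753 207.25630015]]
```

>>> apply_moves(
  commands=[
    [[0.9,0,0.7,0,0.002,0],[0.9,0,0.7,0,0.002,0],[0.9,0,0.7,0,0.002,0],[0.9,0,0.7,0,0,0],[0.4,0,0.3,0,0,0]],
  ],
)

```text
time_s: 13.4
position: [581.4, 51.0, 123.3]
orientation: [0.024, 0.938, -0.048, 0.343]
force: [0.3, 0.2, -3.7]
finger_gap: 0.423
```

```bash

python3 - <<'E'
from ang import *
stat(); R=Ro.from_matrix(np.load('/tmp/Rpick.npy'))
plan([622,55,118],Ro.from_euler('z',.007)*R,4)
E
```

```text
13.4 pos [581.4  51.  123.3] F [ 0.3  0.2 -3.7] gap 39.7 q [-0.03  0.05  2.14 -0.24  0.25  1.86]
[[0.76, -0.107, 0.641], [-0.074, -0.994, -0.078], [0.645, 0.011, -0.764]]
[0.68, -0.21, 0.74, 0.002, 0.003, 0.001]
[0.68, -0.21, 0.75, 0.002, 0.003, 0.001]
[0.67, -0.21, 0.75, 0.002, 0.003, 0.001]
[0.67, -0.21, 0.75, 0.002, 0.003, 0.001]
```

>>> apply_moves(
  commands=[
    [[0.65,-0.3,0.75,0.003,0.003,0],[0.65,-0.3,0.75,0.003,0.003,0],[0.65,-0.3,0.75,0.003,0.003,0],[0.6,-0.1,0.7,0,0,0],[0,0,0,0,0,0]],
  ],
)

```text
time_s: 13.82
position: [626.6, 54.3, 117.2]
orientation: [0.02, 0.936, -0.049, 0.348]
force: [0.6, -0.5, -3.6]
finger_gap: 0.423
```

```bash

python3 - <<'E'
from ang import *
stat(); R=Ro.from_matrix(np.load('/tmp/Rpick.npy'))
shot('wrist','w14.png')
plan([634.2,53.2,108],Ro.from_euler('z',.007)*R,2)
E
```

```text
13.8167 pos [626.6  54.3 117.2] F [ 0.6 -0.5 -3.6] gap 39.7 q [-0.02  0.16  2.05 -0.25  0.23  1.88]
[[0.754, -0.105, 0.649], [-0.077, -0.994, -0.071], [0.653, 0.004, -0.757]]
[0.04, 0.01, 0.61, 0.0, 0.002, -0.0]
[0.04, 0.01, 0.61, 0.0, 0.002, -0.0]
```

View pics/w14.png

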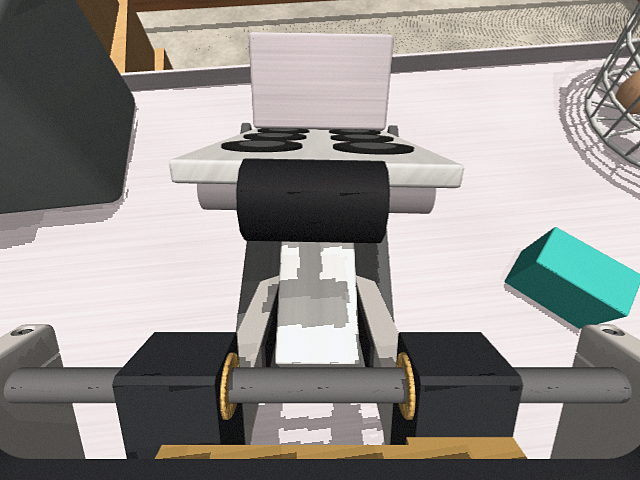

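>>> apply_moves(
  commands=[
    [[0,0,0.5,0,0.003,0],[0,0,0.4,0,0.003,0],[0,0,0,0,0,0],[0,0,0,0,0,0]],
  ],
)

```text
time_s: 14.2
position: [630.4, 53.7, 107.9]
orientation: [0.02, 0.936, -0.048, 0.349]
force: [-0.6, -0.2, -4.6]
finger_gap: 0.422
```

```bash

python3 - <<'E'
from ang import *
stat(); R=Ro.from_matrix(np.load('/tmp/Rpick.npy'))
plan([634.2,53.2,98],Ro.from_euler('z',.007)*R,2)
E
```

```text
14.2 pos [630.4  53.7 107.9] F [-0.6 -0.2 -4.6] gap 39.7 q [-0.02  0.18  2.05 -0.28  0.21  1.91]
[[0.752, -0.105, 0.651], [-0.076, -0.994, -0.072], [0.654, 0.004, -0.756]]
[-0.18, 0.0, 0.5, 0.0, 0.0, -0.0]
[-0.18, 0.0, 0.5, 0.0, 0.0, -0.0]
```

>>> apply_moves(
  commands=[
    [[-0.2,0,0.5,0,0,0],[-0.1,0,0.3,0,0,0],[0,0,0,0,0,0],[0,0,0,0,0,0]],
  ],
)

```text
time_s: 14.53
position: [632.4, 53.6, 98.5]
orientation: [0.02, 0.936, -0.048, 0.348]
force: [-1.2, -0.1, -3.4]
finger_gap: 0.422
```

```bash

python3 - <<'E'
from ang import *
stat(); R=Ro.from_matrix(np.load('/tmp/Rpick.npy'))
c=shot('scene','s15.png'); cv2.imwrite('pics/s15c.png',cv2.resize(c['color'][140:340,280:430,::-1],None,fx=3,fy=3,interpolation=2))
plan([634.2,53.2,93],Ro.from_euler('z',.007)*R,2)
E
```

```text
14.5333 pos [632.4  53.6  98.5] F [-1.2 -0.1 -3.4] gap 39.7 q [-0.02  0.21  2.04 -0.31  0.19  1.93]
[[0.753, -0.105, 0.65], [-0.076, -0.994, -0.072], [0.654, 0.005, -0.757]]
[-0.11, 0.01, 0.27, 0.0, 0.001, -0.0]
[-0.11, 0.01, 0.27, 0.0, 0.001, -0.0]
```

View pics/s15c.png

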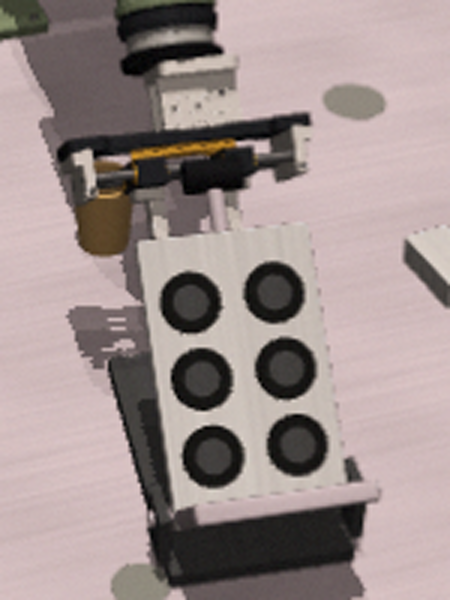

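>>> apply_moves(
  commands=[
    [[-0.05,0,0.25,0,0,0],[0,0,0.1,0,0,0],[0,0,0,0,0,0],[0,0,0,0,0,0]],
  ],
)

```text
time_s: 14.92
position: [634.7, 53.4, 95.6]
orientation: [0.02, 0.936, -0.048, 0.348]
force: [1.3, -0.5, -4.2]
finger_gap: 0.42
```

```bash

python3 - <<'E'
from ang import *
stat(); R=Ro.from_matrix(np.load('/tmp/Rpick.npy'))
plan([634.2,53.2,92],Ro.from_euler('z',.007)*R,1)
E
```

```text
14.9167 pos [634.7  53.4  95.6] F [ 1.3 -0.5 -4.2] gap 39.5 q [-0.02  0.22  2.04 -0.32  0.18  1.94]
[[0.753, -0.105, 0.65], [-0.076, -0.995, -0.072], [0.654, 0.004, -0.756]]
[-0.28, 0.02, 0.24, 0.0, 0.001, -0.0]
```

Position is right on target in x and y, so now straight down with small steps.

>>> apply_moves(
  commands=[
    [[-0.18,0,0.12,0,0,0],[-0.08,0,0.08,0,0,0],[0,0,0,0,0,0]],
  ],
)

```text
time_s: 15.17
position: [634.3, 53.4, 92.6]
orientation: [0.02, 0.936, -0.048, 0.349]
force: [0.3, -0.6, -3.4]
finger_gap: 0.423
```

```bash

python3 - <<'E'
from ang import *
stat(); R=Ro.from_matrix(np.load('/tmp/Rpick.npy'))
plan([634.2,53.2,91],Ro.from_euler('z',.007)*R,1)
E
```

```text
15.1667 pos [634.3  53.4  92.6] F [ 0.3 -0.6 -3.4] gap 39.8 q [-0.02  0.22  2.04 -0.33  0.17  1.96]
[[0.752, -0.105, 0.651], [-0.076, -0.994, -0.072], [0.655, 0.004, -0.756]]
[-0.11, 0.02, 0.11, 0.0, 0.0, -0.0]
```

>>> apply_moves(
  commands=[
    [[-0.08,0,0.08,0,0,0],[0,0,0,0,0,0]],
  ],
)

```text
time_s: 15.33
position: [635.1, 53.5, 92.5]
orientation: [0.02, 0.935, -0.048, 0.35]
force: [0.7, -0.2, -3.4]
finger_gap: 0.424
```

```bash

python3 - <<'E'
from ang import *
stat()
E
```

```text
15.3333 pos [635.1  53.5  92.5] F [ 0.7 -0.2 -3.4] gap 39.9 q [-0.02  0.22  2.04 -0.34  0.17  1.97]
[[0.75, -0.104, 0.653], [-0.076, -0.995, -0.072], [0.657, 0.004, -0.754]]
```

>>> apply_moves(
  commands=[
    [[-0.15,0,0.1,0,-0.003,0],[0,0,0,0,0,0],[0,0,0,0,0,0]],
  ],
)

```text
time_s: 15.58
position: [636.0, 53.6, 92.5]
orientation: [0.02, 0.935, -0.048, 0.35]
force: [-0.2, -0.8, -3.5]
finger_gap: 0.425
```

```bash

python3 - <<'E'
from ang import *
stat()
E
```

```text
15.5833 pos [636.   53.6  92.5] F [-0.2 -0.8 -3.5] gap 40.0 q [-0.02  0.23  2.04 -0.34  0.17  1.96]
[[0.75, -0.104, 0.653], [-0.076, -0.995, -0.071], [0.657, 0.004, -0.754]]
```

>>> apply_moves(
  commands=[
    [[-0.3,0,0.05,0,-0.003,0],[0,0,0,0,0,0]],
  ],
)

```text
time_s: 15.75
position: [636.3, 53.6, 92.7]
orientation: [0.02, 0.935, -0.048, 0.351]
force: [-0.1, -0.4, -3.4]
finger_gap: 0.419
```

```bash

python3 - <<'E'
from ang import *
stat()
E
```

```text
15.75 pos [636.3  53.6  92.7] F [-0.1 -0.4 -3.4] gap 39.4 q [-0.02  0.23  2.04 -0.34  0.17  1.97]
[[0.748, -0.104, 0.655], [-0.076, -0.995, -0.071], [0.659, 0.003, -0.752]]
```

```bash

python3 - <<'E'
from ang import *
shot('wrist','w16.png'); o=get_obs(); print(np.round(o['effort'],2),np.round(o['wrist_torque'],2),np.round(o['qd'],4),np.round(o['qpos'],4))
E
```

```text
[ 2.000e-02 -3.360e+01 -2.317e+01 -2.100e-01 -3.030e+00  2.000e-02] [ 0.1   0.68 -0.03] [ 0.002   0.0048  0.0081  0.0036  0.0085 -0.0006] [-0.0233  0.2267  2.0413 -0.3426  0.1657  1.9678]
```

View pics/w16.png

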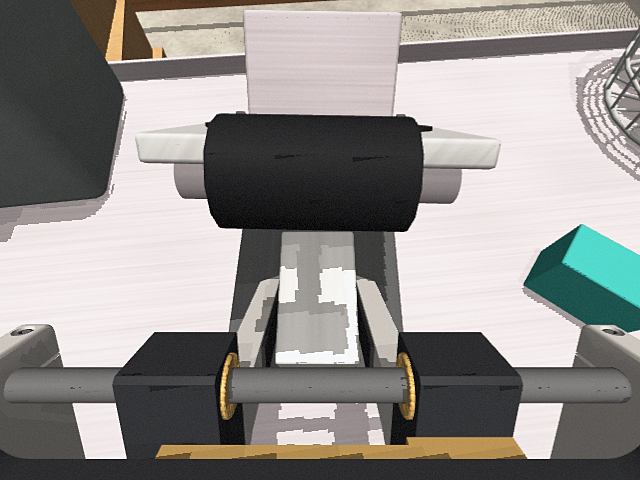

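>>> apply_moves(
  commands=[
    [[-0.35,0,0.05,0,-0.005,0],[-0.35,0,0.05,0,-0.005,0]],
  ],
)

```text
time_s: 15.97
position: [636.3, 53.9, 92.3]
orientation: [0.019, 0.935, -0.048, 0.352]
force: [-2.8, -2.7, 9.2]
finger_gap: 0.422
```

```bash

python3 - <<'E'
from ang import *
stat(); o=get_obs(); print(np.round(o['qpos'],4), o['wrist_torque'])
E
```

```text
15.9667 pos [636.3  53.9  92.3] F [-2.8 -2.7  9.2] gap 39.7 q [-0.02  0.23  2.04 -0.34  0.16  1.96]
[[0.748, -0.103, 0.656], [-0.076, -0.995, -0.07], [0.66, 0.002, -0.751]]
[-0.0238  0.2271  2.0424 -0.34    0.1623  1.9645] [-0.38402686  0.19470386 -0.29338723]
```

>>> apply_moves(
  commands=[
    [[0.15,0,-0.3,0,-0.006,0],[0,0,0,0,-0.005,0],[0,0,0,0,0,0]],
  ],
)

```text
time_s: 16.22
position: [634.2, 53.7, 94.3]
orientation: [0.019, 0.937, -0.048, 0.345]
force: [-0.5, -0.2, -3.7]
finger_gap: 0.423
```

```bash

python3 - <<'E'
from ang import *
stat(); R=Ro.from_matrix(np.load('/tmp/Rpick.npy'))
plan([634.2,53.2,92.3],Ro.from_euler('z',.007)*R,1)
E
```

```text
16.2167 pos [634.2  53.7  94.3] F [-0.5 -0.2 -3.7] gap 39.8 q [-0.02  0.22  2.04 -0.29  0.19  1.91]
[[0.757, -0.103, 0.645], [-0.077, -0.995, -0.069], [0.649, 0.003, -0.761]]
[-0.12, 0.05, 0.16, -0.002, 0.008, -0.0]
```

>>> apply_moves(
  commands=[
    [[-0.15,0.03,0.15,0,0.006,0],[-0.05,0,0.05,0,0.002,0]],
  ],
)

```text
time_s: 16.38
position: [634.7, 53.7, 92.2]
orientation: [0.019, 0.935, -0.048, 0.351]
force: [-4.3, -0.5, 6.6]
finger_gap: 0.42
```

```bash

python3 - <<'E'
from ang import *
stat(); R=Ro.from_matrix(np.load('/tmp/Rpick.npy'))
plan([634.2,53.2,92.3],Ro.from_euler('z',.007)*R,1)
E
```

```text
16.3833 pos [634.7  53.7  92.2] F [-4.3 -0.5  6.6] gap 39.5 q [-0.02  0.22  2.04 -0.33  0.17  1.95]
[[0.75, -0.103, 0.654], [-0.076, -0.995, -0.069], [0.657, 0.002, -0.754]]
[-0.03, 0.05, -0.04, -0.003, -0.003, -0.0]
```

>>> apply_moves(
  commands=[
    [[0,0,0,0,0,0],[0,0,0,0,0,0],[0,0,0,0,0,0],[0,0,0,0,0,0],[0,0,0,0,0,0]],
  ],
  fingers=0.5,
)

```text
time_s: 16.8
position: [636.8, 54.3, 93.8]
orientation: [0.018, 0.934, -0.047, 0.354]
force: [-0.3, -0.0, 0.3]
finger_gap: 0.728
```

```bash

python3 - <<'E'
from ang import *
stat(); shot('wrist','w17.png')
P,R=cur()
plan(P+[-110,12,50],R,8)
E
```

```text
16.8 pos [636.8  54.3  93.8] F [-0.3 -0.   0.3] gap 68.4 q [-0.02  0.22  2.04 -0.33  0.16  1.96]
[[0.746, -0.101, 0.659], [-0.075, -0.995, -0.068], [0.662, 0.001, -0.749]]
[-0.62, -0.01, -1.38, 0.0, 0.0, 0.0]
[-0.62, -0.01, -1.38, 0.0, 0.0, 0.0]
[-0.62, -0.01, -1.38, 0.0, 0.0, 0.0]
[-0.62, -0.01, -1.38, 0.0, 0.0, 0.0]
[-0.62, -0.01, -1.38, 0.0, 0.0, 0.0]
[-0.62, -0.01, -1.38, 0.0, 0.0, 0.0]
[-0.62, -0.01, -1.38, 0.0, 0.0, 0.0]
[-0.62, -0.01, -1.38, 0.0, 0.0, 0.0]
```

View pics/w17.png

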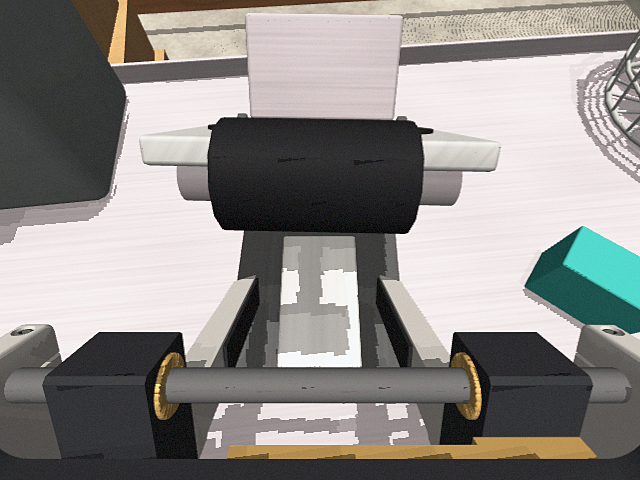

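Released; the block stands at (320,300). Back straight out.

>>> apply_moves(
  commands=[
    [[-0.5,0,-1.0,0,0,0],[-0.6,0,-1.4,0,0,0],[-0.7,0,-1.6,0,0,0],[-0.7,0,-1.6,0,0,0],[-0.7,0,-1.6,0,0,0]],
  ],
)

```text
time_s: 17.27
position: [565.7, 61.1, 126.7]
orientation: [0.018, 0.934, -0.048, 0.354]
force: [0.6, 0.6, 0.1]
finger_gap: 0.749
```

>>> apply_moves(
  commands=[
    [[-0.9,0,-1.6,0,0,0],[-0.9,0,-1.6,0,0,0],[-0.9,0,-1.6,0,0,0],[-0.3,0,-0.5,0,0,0],[0,0,0,0,0,0]],
  ],
)

```text
time_s: 17.68
position: [504.4, 67.6, 148.4]
orientation: [0.018, 0.934, -0.048, 0.355]
force: [0.0, 0.4, 0.4]
finger_gap: 0.748
```

```bash

python3 - <<'E'
from ang import *
stat(); c=shot('wrist','w18.png')
E
```

```text
17.6833 pos [504.4  67.6 148.4] F [0.  0.4 0.4] gap 70.3 q [ 0.01 -0.18  2.3  -0.25  0.3   1.9 ]
[[0.744, -0.102, 0.661], [-0.076, -0.995, -0.068], [0.664, -0.0, -0.748]]
```

View pics/w18.png

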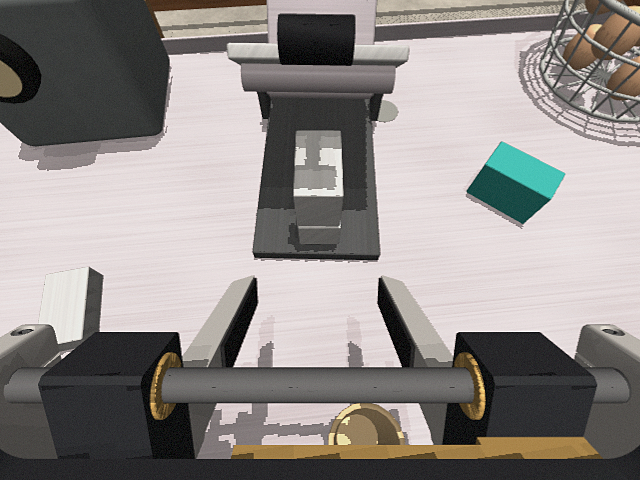

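```bash

python3 - <<'E'
from ang import *
c=load('wrist'); cv2.imwrite('pics/st.png',cv2.resize(c['color'][120:260,250:385,::-1],None,fx=5.5,fy=4.2*1.0 if 0 else 5.5,interpolation=2)[:600*2])
im=cv2.resize(c['color'][170:270,250:385,::-1],None,fx=5.9,fy=5.9,interpolation=2); cv2.imwrite('pics/st.png',im)
E
```

```text
(no output)
```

View pics/st.png

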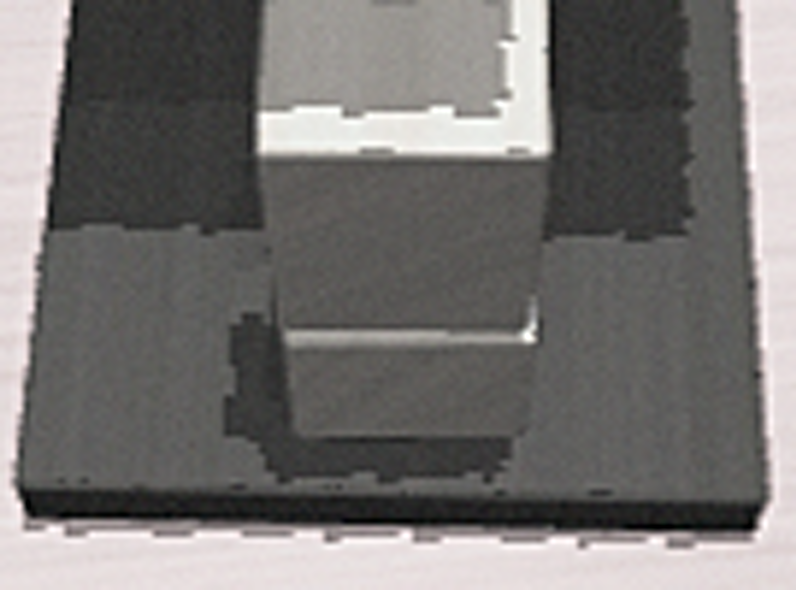

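```bash

python3 - <<'E'
from ang import *
c=load('wrist')
f=lambda k: np.array(k)/5.9+[250-.4,170-.4]
print('low front',onz(c,f([[286,346],[536,340]]),50).round(1))
print('tall bot',onz(c,f([[282,330],[527,328]]),50).round(1))
print('tall top front',onz(c,f([[259,157],[549,154]]),100).round(1))
print('tall top far',onz(c,[[295,130],[340,130]],100).round(1))
print('base',onz(c,f([[18,488],[765,498]]),15).round(1))
E
```

```text
low front [[607.5  73.9  50. ]
 [604.5  34.7  50. ]]
tall bot [[610.4  74.3  50. ]
 [606.8  35.8  50. ]]
tall top front [[609.3  74.8 100. ]
 [605.8  36.  100. ]]
tall top far [[679.1  68.5 100. ]
 [675.   28.8 100. ]]
base [[603.8 122.   15. ]
 [588.8  -4.9  15. ]]
```

Stack is good: tall offset about 2.6 mm in x and 0.6 mm in y from the lower spacer, which measures unmoved. Now back to the grip with a small lean.

```bash

python3 - <<'E'
from ang import *
R=down(-.1246,.35); g=np.array([638,54.5,207.3]); T=g-R.apply([0,0,3]); pre=T-R.apply([0,0,90]); print(T,pre)
plan(pre,R,9)
E
```

```text
[636.97928157  54.6278438  210.11811814] [606.35772857  58.46315783 294.66166229]
[1.93, -0.01, -0.46, -0.001, -0.042, 0.002]
[1.91, -0.02, -0.54, -0.001, -0.042, 0.002]
[1.88, -0.02, -0.62, -0.001, -0.042, 0.002]
[1.85, -0.02, -0.7, -0.001, -0.042, 0.002]
[1.82, -0.03, -0.78, -0.001, -0.042, 0.002]
[1.79, -0.03, -0.85, -0.001, -0.042, 0.002]
[1.75, -0.03, -0.93, -0.001, -0.042, 0.002]
[1.71, -0.04, -1.0, -0.001, -0.042, 0.002]
[1.67, -0.04, -1.07, -0.001, -0.042, 0.002]
```

>>> apply_moves(
  commands=[
    [[1.8,0,-0.8,0,-0.04,0],[1.8,0,-0.8,0,-0.04,0],[1.8,0,-0.8,0,-0.04,0],[1.8,0,-0.8,0,-0.04,0],[1.8,0,-0.8,0,-0.04,0]],
  ],
)

```text
time_s: 18.15
position: [548.3, 62.7, 225.3]
orientation: [0.013, 0.968, -0.049, 0.246]
force: [0.6, -0.2, -0.1]
finger_gap: 0.749
```

```bash

python3 - <<'E'
from ang import *
stat()
plan([606,58,294],down(-.1246,.35),5)
E
```

```text
18.15 pos [548.3  62.7 225.3] F [ 0.6 -0.2 -0.1] gap 70.4 q [-0.02 -0.13  1.98 -0.06  0.8   1.68]
[[0.874, -0.101, 0.475], [-0.088, -0.995, -0.049], [0.478, 0.001, -0.879]]
[1.67, -0.02, -0.65, -0.002, -0.03, 0.004]
[1.65, -0.03, -0.7, -0.002, -0.03, 0.004]
[1.63, -0.03, -0.75, -0.002, -0.03, 0.004]
[1.61, -0.04, -0.8, -0.002, -0.03, 0.004]
[1.58, -0.04, -0.85, -0.002, -0.03, 0.004]
```

>>> apply_moves(
  commands=[
    [[1.6,0,-0.8,0,-0.03,0.005],[1.6,0,-0.8,0,-0.03,0.005],[1.5,0,-0.8,0,-0.03,0.005],[1.3,0,-0.7,0,-0.03,0.005],[0,0,0,0,0,0]],
  ],
)

```text
time_s: 18.57
position: [601.7, 55.5, 287.5]
orientation: [0.008, 0.98, -0.061, 0.19]
force: [0.1, 0.8, 0.4]
finger_gap: 0.752
```

```bash

python3 - <<'E'
from ang import *
stat(); c=shot('wrist','w19.png')
g=cv2.cvtColor(c['color'],cv2.COLOR_RGB2GRAY)
plan([637,54.6,210],down(-.1246,.35),5)
E
```

```text
18.5667 pos [601.7  55.5 287.5] F [0.1 0.8 0.4] gap 70.7 q [-0.04 -0.01  1.7  -0.03  1.07  1.67]
[[0.92, -0.123, 0.372], [-0.117, -0.992, -0.039], [0.374, -0.008, -0.927]]
[0.13, -0.06, 1.67, -0.002, -0.006, -0.0]
[0.14, -0.06, 1.67, -0.002, -0.006, -0.0]
[0.15, -0.06, 1.67, -0.002, -0.006, -0.0]
[0.16, -0.07, 1.67, -0.002, -0.006, -0.0]
[0.17, -0.07, 1.67, -0.002, -0.006, -0.0]
```

View pics/w19.png

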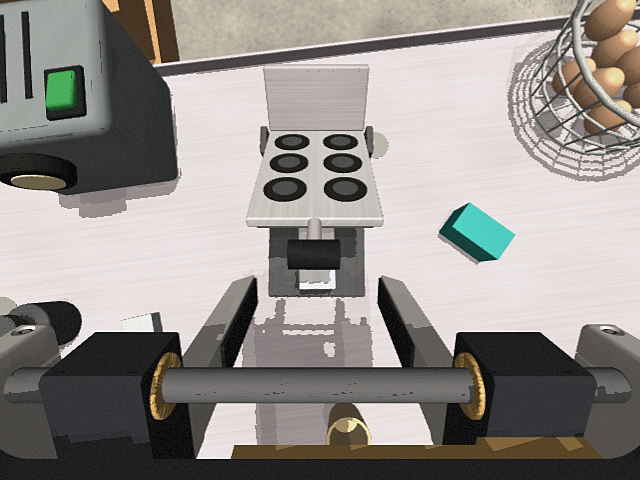

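>>> apply_moves(
  commands=[
    [[0.1,-0.1,1.5,0,0,0],[0.1,-0.1,1.6,0,0,0],[0.1,-0.1,1.6,0,0,0],[0,0,1,0,0,0],[0,0,0,0,0,0]],
  ],
)

```text
time_s: 19.03
position: [622.0, 55.9, 224.5]
orientation: [0.008, 0.981, -0.061, 0.186]
force: [0.5, -1.0, 0.7]
finger_gap: 0.749
```

```bash

python3 - <<'E'
from ang import *
stat(); c=shot('wrist','w20.png')
plan([637,54.6,210],down(-.1246,.35),2)
E
```

```text
19.0333 pos [622.   55.9 224.5] F [ 0.5 -1.   0.7] gap 70.4 q [-0.04  0.09  1.73 -0.03  0.95  1.67]
[[0.923, -0.123, 0.364], [-0.116, -0.992, -0.039], [0.366, -0.006, -0.931]]
[0.44, -0.02, 0.98, -0.003, -0.012, -0.0]
[0.45, -0.03, 0.97, -0.003, -0.012, -0.0]
```

View pics/w20.png

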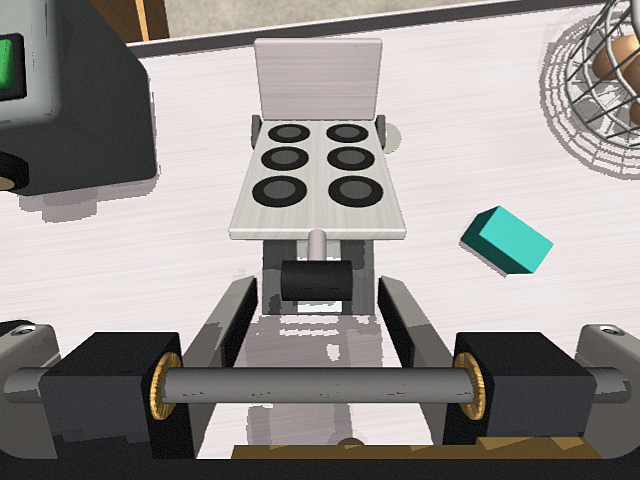

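>>> apply_moves(
  commands=[
    [[0.4,0,0.9,0,0,0],[0.4,0,0.8,0,0,0],[0,0,0,0,0,0]],
  ],
)

```text
time_s: 19.33
position: [635.8, 54.4, 211.5]
orientation: [0.008, 0.981, -0.061, 0.186]
force: [-0.1, 0.4, -0.2]
finger_gap: 0.751
```

```bash

python3 - <<'E'
from ang import *
stat(); c=shot('wrist','w21.png')
plan([637,54.6,210],down(-.1246,.35),1)
E
```

```text
19.3333 pos [635.8  54.4 211.5] F [-0.1  0.4 -0.2] gap 70.6 q [-0.04  0.13  1.71 -0.03  0.92  1.67]
[[0.923, -0.122, 0.365], [-0.116, -0.992, -0.039], [0.367, -0.006, -0.93]]
[0.06, -0.03, 0.23, -0.006, -0.026, -0.0]
```

View pics/w21.png

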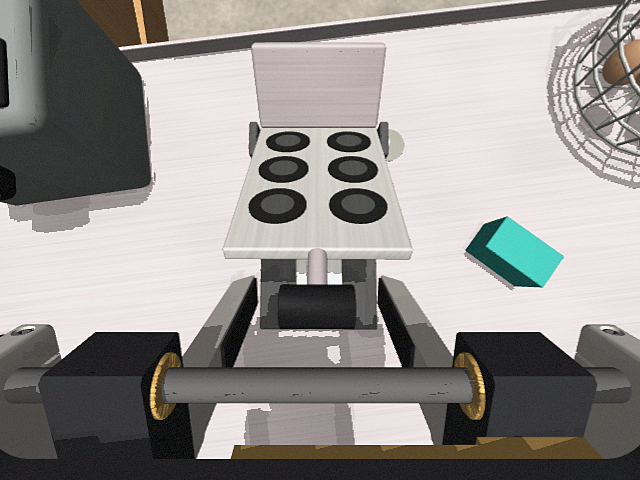

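>>> apply_moves(
  commands=[
    [[0.05,0,0.1,0,0,0],[0,0,0,0,0,0],[0,0,0,0,0,0],[0,0,0,0,0,0],[0,0,0,0,0,0]],
  ],
  fingers=-1,
  grip_force=25,
)

```text
time_s: 19.8
position: [637.7, 54.4, 213.7]
orientation: [0.008, 0.98, -0.061, 0.188]
force: [0.4, -0.7, -1.0]
finger_gap: 0.43
```

>>> apply_moves(
  commands=[
    [[0,0,0,0,0,0],[0,0,0,0,0,0]],
  ],
)

```text
time_s: 19.97
position: [637.7, 54.5, 213.7]
orientation: [0.008, 0.98, -0.06, 0.189]
force: [1.0, -0.4, -1.1]
finger_gap: 0.423
```

```bash

python3 - <<'E'
from ang import *
stat(); grip_ang([694,47.5,-.1246])
P,R=cur()
def gp(a): return w([694,47.5,-.1246],hp(-225,0,13,a))[0]
for a,b in [(.74,.69),(.69,.64),(.64,.59),(.59,.54),(.54,.49),(.49,.44),(.44,.42)]:
    print(a,b,(R.inv().apply(gp(b)-gp(a))/10).round(2))
E
```

```text
19.9667 pos [637.7  54.5 213.7] F [ 1.  -0.4 -1.1] gap 39.8 q [-0.04  0.13  1.71 -0.03  0.92  1.67]
[[0.921, -0.122, 0.369], [-0.115, -0.993, -0.039], [0.371, -0.006, -0.929]]
ang 0.76 radius 227.5 (225.4)
0.74 0.69 [-1.03  0.    0.46]
0.69 0.64 [-1.01  0.    0.51]
0.64 0.59 [-0.98  0.    0.56]
0.59 0.54 [-0.95  0.    0.61]
0.54 0.49 [-0.92  0.    0.65]
0.49 0.44 [-0.88  0.    0.7 ]
0.44 0.42 [-0.34  0.    0.29]
```

>>> apply_moves(
  commands=[
    [[-0.5,0,0.2,0,0,0],[-0.7,0,0.35,0,0,0],[-0.7,0,0.4,0,0,0],[-0.7,0,0.4,0,0,0],[-0.7,0,0.45,0,0,0]],
  ],
)

```text
time_s: 20.38
position: [616.6, 57.1, 190.1]
orientation: [0.009, 0.979, -0.06, 0.195]
force: [-2.7, -0.0, 4.8]
finger_gap: 0.424
```

```bash

python3 - <<'E'
from ang import *
stat(); grip_ang([694,47.5,-.1246])
E
```

```text
20.3833 pos [616.6  57.1 190.1] F [-2.7 -0.   4.8] gap 39.9 q [-0.03  0.11  1.79 -0.04  0.85  1.68]
[[0.917, -0.121, 0.381], [-0.114, -0.993, -0.041], [0.383, -0.006, -0.924]]
ang 0.62 radius 227.0 (225.4)
```

>>> apply_moves(
  commands=[
    [[-0.65,0,0.4,0,0,0],[-0.65,0,0.4,0,0,0],[-0.6,0,0.4,0,0,0],[-0.6,0,0.4,0,0,0],[-0.3,0,0.2,0,0,0]],
  ],
)

```text
time_s: 20.8
position: [595.5, 59.8, 158.8]
orientation: [0.009, 0.979, -0.06, 0.196]
force: [2.0, -0.7, -1.0]
finger_gap: 0.424
```

```bash

python3 - <<'E'
from ang import *
stat(); grip_ang([694,47.5,-.1246])
E
```

```text
20.8 pos [595.5  59.8 158.8] F [ 2.  -0.7 -1. ] gap 39.9 q [-0.03  0.1   1.87 -0.04  0.78  1.69]
[[0.916, -0.121, 0.383], [-0.114, -0.993, -0.041], [0.385, -0.006, -0.923]]
ang 0.453 radius 227.1 (225.4)
```

>>> apply_moves(
  commands=[
    [[-0.15,0,0.12,0,0,0],[-0.15,0,0.12,0,0,0],[-0.12,0,0.1,0,0,0],[0,0,0,0,0,0]],
  ],
)

```text
time_s: 21.13
position: [594.1, 60.0, 156.6]
orientation: [0.009, 0.978, -0.06, 0.198]
force: [4.3, 0.4, -4.2]
finger_gap: 0.422
```

```bash

python3 - <<'E'
from ang import *
stat(); grip_ang([694,47.5,-.1246])
E
```

```text
21.1333 pos [594.1  60.  156.6] F [ 4.3  0.4 -4.2] gap 39.7 q [-0.03  0.1   1.87 -0.05  0.77  1.69]
[[0.914, -0.121, 0.387], [-0.114, -0.993, -0.042], [0.389, -0.006, -0.921]]
ang 0.442 radius 227.2 (225.4)
```

>>> apply_moves(
  commands=[
    [[-0.25,0,0.15,0,0,0],[-0.25,0,0.15,0,0,0],[0,0,0,0,0,0]],
  ],
)

```text
time_s: 21.38
position: [594.1, 60.0, 156.5]
orientation: [0.01, 0.977, -0.06, 0.202]
force: [3.3, 0.3, -4.9]
finger_gap: 0.42
```

```bash

python3 - <<'E'
from ang import *
stat(); grip_ang([694,47.5,-.1246])
E
```

```text
21.3833 pos [594.1  60.  156.5] F [ 3.3  0.3 -4.9] gap 39.5 q [-0.03  0.1   1.88 -0.05  0.75  1.69]
[[0.911, -0.121, 0.395], [-0.114, -0.993, -0.043], [0.397, -0.006, -0.918]]
ang 0.441 radius 227.2 (225.4)
```

```bash

python3 - <<'E'
from ang import *
c=shot('wrist','w22.png'); s=shot('scene','s22.png'); cv2.imwrite('pics/s22c.png',cv2.resize(s['color'][180:350,270:440,::-1],None,fx=3.5,fy=3.5,interpolation=2))
E
```

```text
(no output)
```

View pics/w22.png

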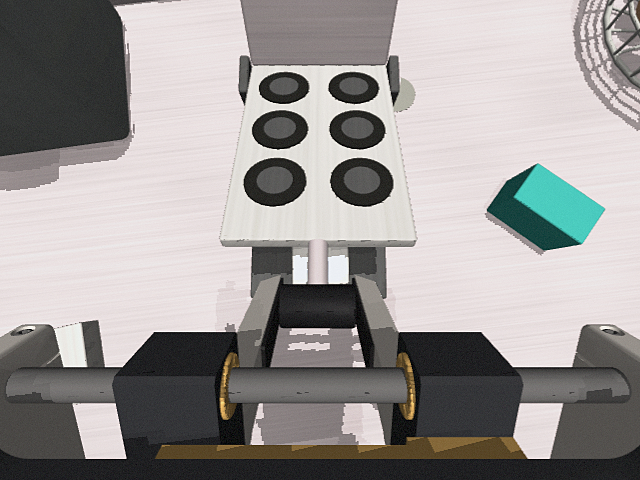

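View pics/s22c.png

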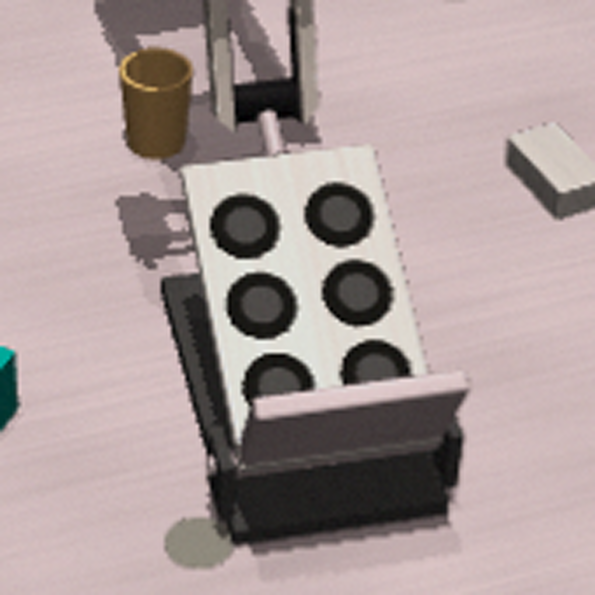

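```bash
cat > pa.py <<'E'
from ang import *
def seats(c,box,thr=70):
    g=cv2.cvtColor(c['color'],cv2.COLOR_RGB2GRAY); m=np.zeros_like(g); y0,y1,x0,x1=box
    m[y0:y1,x0:x1]=g[y0:y1,x0:x1]<thr
    n,l,st,ce=cv2.connectedComponentsWithStats(m)
    return [(ce[i],st[i]) for i in range(1,n) if 120<st[i,4]<500 and st[i,2]<30 and st[i,3]<30]
S0=[hp for _ in range(0)]
def fit(c,obs,ids,p=(692.85,49.48,-.1246)):
    def f(q):
        pts=[hp(-34.75-52.12*i,s*29.13,18,q[0]) for i,s in ids]
        return (proj(c,w([p[0]+q[1],p[1]+q[2],p[2]],pts))-obs).ravel()
    s=least_squares(lambda q:np.r_[f(q),np.array(q[1:])*.3],[.4,0,0],x_scale=[.1,5,5]); return s.x,abs(s.fun).max()
E
python3 - <<'E'
from pa import *
c=load('scene')
# initial picture calibration
i0=cv2.cvtColor(cv2.imread('pics/scene0.png'),cv2.COLOR_BGR2RGB); c0=dict(c); c0['color']=i0
for n,cc,box in [('init',c0,(235,290,318,392)),('now',c,(225,300,320,400)),]:
    L=seats(cc,box); print(n,[(a.round(1).tolist(),b[4]) for a,b in L])
    pts=[hp(-34.75-52.12*i,s*29.13,18,.094 if n=='init' else .42) for i in range(3) for s in (1,-1)]
    print(proj(cc,w(p0,pts)).round(1).tolist())
E
```

```text
init [([363.3, 250.8], np.int32(203)), ([337.1, 254.2], np.int32(208)), ([369.2, 268.4], np.int32(224)), ([342.3, 271.9], np.int32(226))]
[[376.2, 287.1], [348.6, 290.8], [369.9, 268.6], [343.0, 272.1], [364.0, 251.0], [337.7, 254.3]]
now [([366.2, 241.2], np.int32(188)), ([339.2, 244.5], np.int32(195)), ([371.6, 263.6], np.int32(207)), ([344.0, 267.0], np.int32(206)), ([347.8, 286.3], np.int32(126))]
[[377.6, 286.6], [349.7, 290.4], [372.3, 263.4], [344.8, 267.0], [367.0, 241.0], [340.0, 244.4]]
```

```bash
python3 - <<'E'
from pa import *
c=load('scene')
ids=[(2,1),(2,-1),(1,1),(1,-1)]
print(fit(c,np.array([[363.3,250.8],[337.1,254.2],[369.2,268.4],[342.3,271.9]]),ids))
print(fit(c,np.array([[366.2,241.2],[339.2,244.5],[371.6,263.6],[344,267]]),ids))
E
```

```text
(array([ 0.09649784, -0.68892528, -1.20240992]), np.float64(0.3607229760078518))
(array([ 0.40697781, -0.5848764 , -1.08590601]), np.float64(0.3257718044302479))
```

>>> apply_moves(
  commands=[
    [[-0.35,0,0.3,0,-0.01,0],[-0.35,0,0.3,0,-0.01,0]],
  ],
)

```text
time_s: 21.65
position: [594.1, 60.0, 155.9]
orientation: [0.01, 0.978, -0.06, 0.198]
force: [-11.2, -1.7, 22.5]
finger_gap: 0.424
```

```bash

python3 - <<'E'
from ang import *
stat(); grip_ang([694,47.5,-.1246])
E
```

```text
21.65 pos [594.1  60.  155.9] F [-11.2  -1.7  22.5] gap 39.9 q [-0.03  0.1   1.87 -0.05  0.77  1.69]
[[0.915, -0.12, 0.386], [-0.113, -0.993, -0.043], [0.388, -0.005, -0.922]]
ang 0.439 radius 227.0 (225.4)
```

The roller is on the stack: pushing 22 N gives no further motion. I'll relax and release.

>>> apply_moves(
  commands=[
    [[0,0,0,0,0,0],[0,0,0,0,0,0]],
  ],
)

```text
time_s: 21.82
position: [594.4, 59.9, 156.8]
orientation: [0.01, 0.978, -0.06, 0.198]
force: [2.6, -0.3, -2.0]
finger_gap: 0.423
```

>>> apply_moves(
  commands=[
    [[0,0,0,0,0,0],[0,0,0,0,0,0],[0,0,0,0,0,0],[0,0,0,0,0,0],[0,0,0,0,0,0]],
  ],
  fingers=0.4,
)

```text
time_s: 22.23
position: [589.9, 60.5, 151.0]
orientation: [0.009, 0.98, -0.06, 0.192]
force: [-1.2, -0.8, -0.6]
finger_gap: 0.692
```

```bash

python3 - <<'E'
from ang import *
stat()
E
```

```text
22.2333 pos [589.9  60.5 151. ] F [-1.2 -0.8 -0.6] gap 65.1 q [-0.03  0.11  1.88 -0.05  0.77  1.69]
[[0.919, -0.121, 0.375], [-0.113, -0.993, -0.041], [0.377, -0.005, -0.926]]
```

>>> apply_moves(
  commands=[
    [[0,0,-1,0,0,0],[0,0,-1.6,0,0,0],[0,0,-2,0,0,0],[0,0,-2,0,0,0],[0,0,-1.5,0,0,0]],
  ],
)

```text
time_s: 22.65
position: [554.0, 64.0, 223.5]
orientation: [0.01, 0.981, -0.06, 0.185]
force: [0.0, 0.2, 0.5]
finger_gap: 0.703
```

```bash

python3 - <<'E'
from ang import *
stat(); shot('wrist','w23.png')
plan([470,70,160],down(-.1246,.75),7)
E
```

```text
22.65 pos [554.   64.  223.5] F [0.  0.2 0.5] gap 66.1 q [-0.02 -0.05  1.88 -0.04  0.95  1.69]
[[0.924, -0.121, 0.362], [-0.114, -0.993, -0.041], [0.364, -0.003, -0.931]]
[-1.49, 0.07, 0.44, -0.001, 0.053, 0.0]
[-1.51, 0.07, 0.36, -0.001, 0.053, 0.0]
[-1.53, 0.07, 0.28, -0.001, 0.053, 0.0]
[-1.54, 0.07, 0.2, -0.001, 0.053, 0.0]
[-1.55, 0.07, 0.12, -0.001, 0.053, 0.0]
[-1.55, 0.07, 0.03, -0.001, 0.053, 0.0]
[-1.55, 0.07, -0.05, -0.001, 0.053, 0.0]
```

View pics/w23.png

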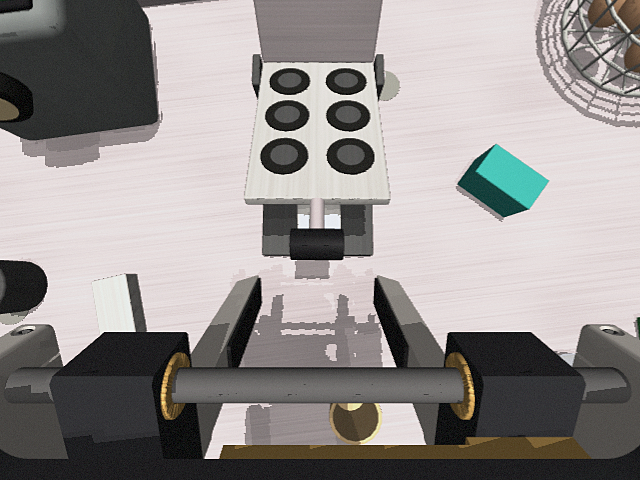

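>>> apply_moves(
  commands=[
    [[-1.5,0,0.2,0,0.06,0],[-1.5,0,0.2,0,0.06,0],[-1.5,0,0.1,0,0.06,0],[-1.5,0,0,0,0.06,0],[-1,0,0,0,0.06,0]],
  ],
)

```text
time_s: 23.12
position: [503.8, 71.1, 199.1]
orientation: [0.018, 0.935, -0.059, 0.348]
force: [-0.1, -0.6, -0.5]
finger_gap: 0.699
```

>>> apply_moves(
  commands=[
    [[0,0,0,0,0.06,0],[0,0,0,0,0,0]],
  ],
)

```text
time_s: 23.28
position: [497.5, 71.7, 193.5]
orientation: [0.019, 0.926, -0.057, 0.374]
force: [-0.4, 1.0, -0.3]
finger_gap: 0.696
```

```bash

python3 - <<'E'
from ang import *
stat(); shot('wrist','w24.png'); shot('scene','s24.png'); shot('top','t24.png')
E
```

```text
23.2833 pos [497.5  71.7 193.5] F [-0.4  1.  -0.3] gap 65.4 q [ 0.04 -0.3   2.3  -0.28  0.39  1.95]
[[0.714, -0.12, 0.69], [-0.091, -0.993, -0.079], [0.694, -0.007, -0.72]]
```

View pics/w24.png

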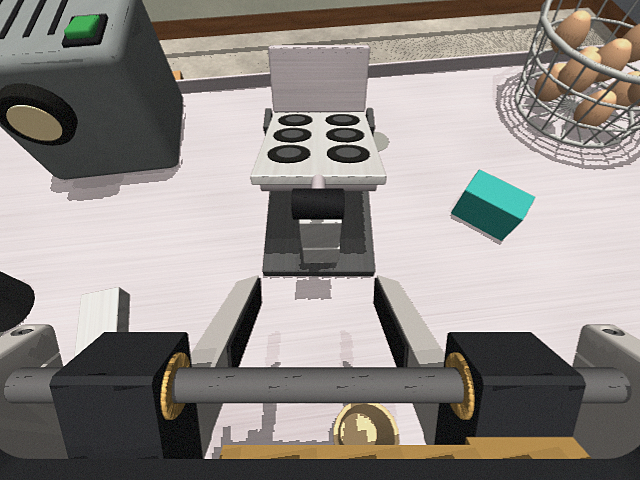

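View pics/s24.png

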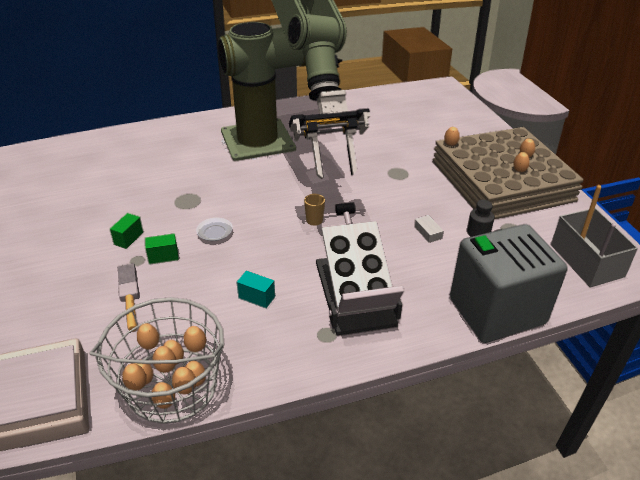

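```bash
python3 - <<'E'
from pa import *
c=load('scene'); L=seats(c,(225,300,320,400)); L=[l for l in L if l[1][4]>160]; 
ob=np.array([l[0] for l in L]); print(ob.round(1).tolist())
print(fit(c,ob[:4],[(2,1),(2,-1),(1,1),(1,-1)]))
c=load('wrist')
cv2.imwrite('pics/st2.png',cv2.resize(c['color'][180:285,255:385,::-1],None,fx=6,fy=6*600/630*.95,interpolation=2))
E
```

```text
[[366.2, 241.2], [339.2, 244.5], [371.6, 263.6], [344.0, 267.1]]
(array([ 0.40826703, -0.53127193, -1.09088832]), np.float64(0.32726649491540616))
```

View pics/st2.png

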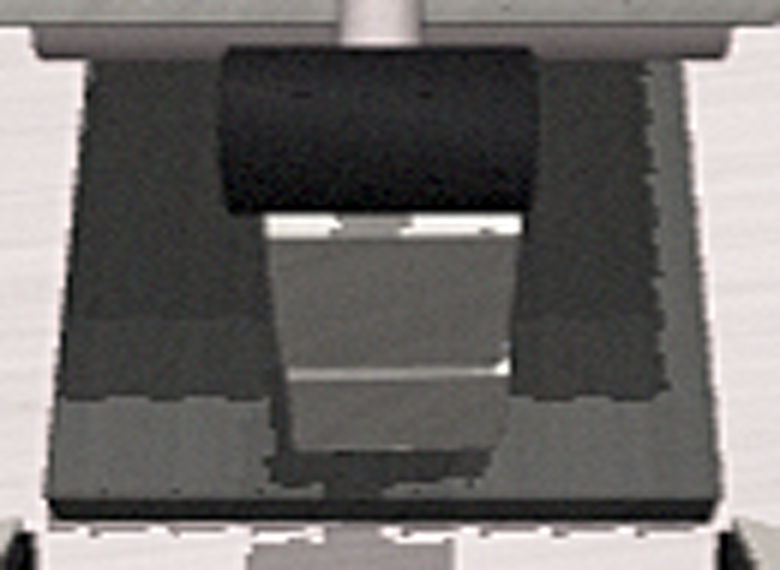

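The stack is intact with the roller resting on it, and the plate angle hasn't changed since I let go.

```bash
python3 - <<'E'
from h import *
print(ticket.close_job(), get_obs()['time_s'])
E
```

```text
the job is handed in; nothing more can be done
the job is handed in; nothing more can be done
```

The egg rest is at its steep angle and the job is handed in, at about 23.5 s of the 61 s allowed. I swung the plate up by its grip to about 0.75 rad, where it stayed up by itself. I then stood the 50 mm grey block on the lower spacer, lowered the plate onto it, and backed the arm clear.

**Last checks:**
- **Plate angle:** the scene camera reads 0.408 rad, against the 0.418 expected. The same measurement read 0.0965 at the start, where 0.094 was given. The reading did not change after I let go. The arm's own estimate was higher, 0.44 rad; I put that down to gripping the barrel about 3 mm off centre.
- **Contact on the stack:** pushing down with about 22 N gave no further motion, so the roller was seated. That was firmer than the "gently" you asked for, though brief.
- **Stack alignment:** before lowering, the tall block sat about 2.6 mm further from the robot than the lower spacer and about 0.6 mm to one side. A view after lowering shows the stack standing, but I did not measure the offset again.
- **Lower spacer:** its front edge measured within about 1 mm of its earlier position after the block was placed. The block dragged about 2 mm across it in light contact during placing, so I lifted it and set it down again.
- **Other objects:** in the last picture nothing else looks moved; I did not measure them.

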